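# Brush down the scale and lay the brush across the drying rails

## Robot

A 6-joint arm with a two-finger parallel gripper is mounted at the origin on the work surface. World frame = base frame: x ahead of the robot, y to its left, z up, the work surface at z = 0. Lengths are in m, angles in rad, forces in N, time in s.
With the tool pointing down it reaches from about 0.375 to 0.9 m from the base axis. Payload 3.1 kg.
Tool frame: the origin (TCP) lies between the finger pads; the fingertips stand 11 mm ahead of it and the grasp point (between the pads) lies 8 mm behind it; z points along the fingers, y is the direction in which the jaws open and shut (so a half turn about z gives the same grasp; the last joint's range is limited). The gripper opens to 85 mm and grips with 20 to 120 N. Pads are 22 mm wide; open, the fingers measure 114 mm over their backs; the gripper's body (76 mm by 85 mm) begins 54 mm behind the grasp point. The pads swing forward as they close: fully open they stand 13 mm farther back than shut.
Start: joints at [-1.401, 0.527, 1.433, -0, 1.181, -0.178], TCP at [0.213, -0.588, 0.242] pointing down, gripper open.
Joint ranges: [-3.08, 3.08], [-0.75, 2.2], [0.22, 2.44], [-1.43, 4.57], [0, 2.65], [-2.85, 2.85]. Speed limits (rad/s): [2.79, 2.79, 3.14, 3.14, 3.14, 3.14].

## Interface

Orientations are given as a unit quaternion [x, y, z, w].
In Python, from station import manip gives the robot as it stands.
- The arm moves only by the tool move_arm, never from a script. Its argument "deltas" is a list of rows, each a list of 5 numbers: the shift along the tool's x, y, z in units of 40 cm (1.0 is 40 cm), then the turn about the tool's z in units of 0.5 rad (1.0 is 0.5 rad), then the opening in per cent of the stroke, from 0 (shut) to 100 (fully open). In form: [[x, y, z, twist, grip], ...]. A call has exactly 8 rows; each row is the pose to reach, as a shift and turn from the pose commanded when the call began, along the tool's axes at that moment; what a row does not reach only later rows make up. A row lasts 1/12 s, in which the tool goes at most 41.7 mm and 7.16 degrees, less where a joint would pass 70% of its speed; a pose out of reach is approached as far as the arm can. A call with a number of a shift or a turn outside -1 to 1 is refused whole. A call with a gripper value outside its range is refused whole. The fingers move at their own pace and stop on an object; "force" is the grip in N (left out, the last holds). Time passes only in rows, so rows that repeat a pose let the fingers close, or fill a call up. It gives the time, the measured TCP pose, the force and the opening at its end, in the units of the state.
- manip.sense(): the state, without advancing time (a new reading comes with each control period).
- manip.snapshot(name): name is "side" or "top" or "wrist"; returns (picture, depth): 420x560x3 uint8, red, green, blue; 420x560 float32, m along the optical axis (not along the pixel's ray), 0 where there is no reading.
- manip.get_calibration(name): a dict with "vfov" (degrees; the focal length in pixels is half the picture's height over the tangent of half this angle, whatever the lens; pixels are square), "cx", "cy" (the principal point, pixels), "D" ([k1, k2, p1, p2, k3] as OpenCV has them; the pictures are not rectified), "pose" (4x4, takes a point from camera to world coordinates). Camera axes: x right, y down, z forward; pixel columns grow to the right and rows downward; lengths in m; the calibration is good to about 2 mm. A picture is of the moment at which its call begins: read the wrist's pose just before it. get_calibration takes no time and is no camera call; for the wrist camera it gives the pose at the moment of the call.
- manip.sign_off(): hands the job in, once; it reports no verdict.
The state is a dict: "t": time; "q": joint angles; "qd": joint speeds; "tau": joint torques, N m; "tcp_pos": TCP position; "tool_rot": TCP orientation; "force": force on the tool from outside, world axes, zero at the start; "ft_torque": the same for the moment, N m; "finger_gap": opening from 0.0 (shut) to 1.0 (fully open).
Only numpy, scipy, OpenCV 4.12 (cv2) and the standard library are available. Lean on these libraries where they do the work, as an engineer would, in place of code of your own. Each camera call takes 0.05 s, during which the arm holds its last target.

## Task

Take the hand brush from its sloping holder and sweep the three bone offcuts off the scale's plate into the scrap tray behind it, touching them with the brush only. Then lay the brush gently, without dropping it or pressing hard, across the two rails of the drying stand: square to the rails, its middle over the middle of the gap, nose on one rail and handle on the other, with the bristles hanging down free between them. Leave the other things near the holder, the scale and the stand where they are.

Things in the scene. Friction and masses are not known exactly. Their poses are not given: they have to be found in the camera images.
- brush_mid (a point): Grey plastic hand brush, 200 mm long, 0.16 kg; point at mid-length and mid-thickness. +x to the handle's end, +z out of its back, bristle tips at z -39 mm. Body 18 mm thick: nose x -100..-62 mm, 24 wide; head -62..+10, 40 wide, with stiff bristles 36 wide; handle +10..+100, 22 wide. Starts head down in the holder, x rising 35 degrees, handle up and away from the robot.
- handle (a point): Middle of the part of the brush's handle that is best gripped (35 mm from mid-length towards the handle's end, mid-thickness); same axes as the brush. The handle is 22 mm wide along y, 18 mm thick along z, and free on both sides and below at the start.
- holder: Fixed steel holder whose sloping plate (62 mm wide, 35 degrees, a lip at its low end) carries the brush at the start. Origin at the bench, about under the handle's near part; +x is the direction in which the slope rises. Base 150 x 84 mm.
- plate (a point): Centre of the top face of the bench scale's steel plate, 55 mm above the bench. The plate is 180 mm along its x and 170 mm along its y; +x points to the scrap tray, whose near wall is 2 mm beyond the plate's edge and lower than it (44 mm above the bench). The scale is fixed.
- tray (a point): Centre of the inner floor (4 mm above the bench) of the white scrap tray on the far side of the scale; same axes as the plate. Inside 122 mm along x and 192 mm along y, walls 40 mm above this floor. Fixed.
- stand: Fixed drying stand, origin at the bench in its middle. Two level steel rails, 12 mm thick, 120 mm long, run parallel to its x at y = -80 and +80 mm, with 18 mm round knobs at their ends. Both are equally high, clamped at a height that differs every time: rail tops 85 to 125 mm above the bench, not reported: feel for it, or look. Between them only a cross bar 47 mm below the tops.
- bone1_mid (a point): Bone offcut, a chunk 28 x 24 x 22 mm, 25 g, loose on the scale plate at the start; the point is its centre (11 mm above the plate).
- bone2_mid (a point): Bone offcut, a chunk 28 x 24 x 22 mm, 25 g, loose on the scale plate at the start; the point is its centre (11 mm above the plate).
- bone3_mid (a point): Bone offcut, a chunk 28 x 24 x 22 mm, 25 g, loose on the scale plate at the start; the point is its centre (11 mm above the plate).
- tub: Bystander: low round grey tub with a white cap, 50 mm across and 52 mm tall, beside the sloping holder; origin under it. Leave it alone.
- tape: Bystander: upright cardboard core, 52 mm across and 45 mm tall, in front of the drying stand; origin under it. Leave it alone.
- dish: Bystander: empty white plastic dish, 80 x 60 x 30 mm; origin under it. Leave it alone.
- gauge: Bystander: black plastic box, 70 x 45 x 30 mm; origin under it. Leave it alone.

How it is judged:
On the way:
1. all three offcuts lie in the scrap tray while the brush is still held (x of bone1_mid in the frame of tray between -0.065 and 0.065 m and y of bone1_mid in the frame of tray between -0.1 and 0.1 m and z of each of bone1_mid, bone2_mid, bone3_mid in the frame of tray below 0.04 m and x of bone2_mid in the frame of tray between -0.065 and 0.065 m and y of bone2_mid in the frame of tray between -0.1 and 0.1 m and x of bone3_mid in the frame of tray between -0.065 and 0.065 m and y of bone3_mid in the frame of tray between -0.1 and 0.1 m and contact force between the fingers and brush above 0.5 N), for 0.2 s.
At the end, for the whole second after the job is handed in: All offcuts in the scrap tray; the brush rests released and still on the two rails, bristles down, level within 0.12 rad, square to the rails within 0.2 rad (either way round), its mid-point within 20 mm of mid-gap and within 40 mm of the middle along the rails (x of bone1_mid in the frame of tray between -0.065 and 0.065 m and y of bone1_mid in the frame of tray between -0.1 and 0.1 m and z of each of bone1_mid, bone2_mid, bone3_mid in the frame of tray below 0.04 m and x of bone2_mid in the frame of tray between -0.065 and 0.065 m and y of bone2_mid in the frame of tray between -0.1 and 0.1 m and x of bone3_mid in the frame of tray between -0.065 and 0.065 m and y of bone3_mid in the frame of tray between -0.1 and 0.1 m and x of brush_mid in the frame of stand between -0.04 and 0.04 m and y of brush_mid in the frame of stand between -0.02 and 0.02 m and z of brush_mid in the frame of stand above 0.088 m and angle between the x axis of brush_mid and the y axis of stand, either way round below 0.2 rad and angle between brush_mid's own z axis and vertical below 0.12 rad and contact force between brush and stand above 0.3 N and linear speed of brush below 0.02 m/s); the robot touches nothing.
It fails at once if a bone offcut is touched by the gripper or the arm instead of the brush (contact force between any of the fingers, the arm and bone1 above 0.3 N or contact force between any of the fingers, the arm and bone2 above 0.3 N or contact force between any of the fingers, the arm and bone3 above 0.3 N).
It fails at once if the brush is dropped: it moves faster than 0.4 m/s with no finger on it (a fall of about 8 mm) (linear speed of brush above 0.4 m/s and contact force between the fingers and brush below 0.02 N).
It fails at once if the brush is pressed on the drying stand with more than 40 N (contact force between brush and stand above 40 N).
It fails at once if a bystander is moved by more than 25 mm (distance of any of tub, tape, dish, gauge from where it was at the start of the episode above 0.025 m).
It also fails if it takes over 58 s, if anything falls off the work surface, if the arm or the gripper's body presses on something with over 40 N, if the wrist force passes 120 N, or if a joint passes its speed limit or range.

## Working session

There is one attempt and no reset: what is moved stays moved. The work goes in short steps, Python scripts to look and compute and a tool call to move; the robot and the scene stay as the last step left them, time stands still between calls to the robot, and variables do not carry over. Pictures are saved under pics/ and viewed, and the job is handed in when it is done.

Besides the shell and the picture viewer there is one more tool, called after "Call:" as name(argument=value, ...) on one line, values as JSON. move_arm: Moves the arm, as the interface text tells. Its arguments: {"type":"object","properties":{"deltas":{"type":"array","items":{"type":"array","items":{"type":"number"}}},"force":{"type":"number"}},"required":["deltas"]}

```bash
ls; mkdir -p pics; python3 - <<'E'
from station import manip
import cv2
print(manip.sense())
for n in ["side","top","wrist"]:
    c=manip.get_calibration(n); print(n,c)
    p,d=manip.snapshot(n)
    cv2.imwrite(f"pics/a_{n}.png",p[:,:,::-1])
    import numpy as np
    np.savez(f"a_{n}.npz",p=p,d=d,pose=c["pose"])
E
```

```text
pics
{'t': 0.0, 'q': array([-1.40149100e+00,  5.28484192e-01,  1.43390636e+00,  2.61062407e-06,
        1.18140373e+00, -1.78475043e-01]), 'qd': array([ 2.15724456e-04,  2.61950789e-04, -5.32987143e-05,  8.58055938e-04,
       -6.92965875e-05, -2.12989070e-04]), 'tau': array([-4.35684451e-04, -4.42354596e+01, -1.78028387e+01, -4.13826565e-04,
        8.50067911e-03, -1.59065214e-07]), 'tcp_pos': array([ 0.21293125, -0.58686917,  0.24132124]), 'tool_rot': array([ 9.84918649e-01,  1.73014573e-01,  6.25408786e-06, -1.10079530e-03]), 'force': array([ 0.13102636,  0.09295209, -0.41660639]), 'ft_torque': array([-0.03636816,  0.01139949,  0.00110871]), 'finger_gap': 0.998459802480782}
side {'vfov': 45.74613826494377, 'cx': 279.4376878290544, 'cy': 206.46735205557704, 'D': array([-0.03581503,  0.        ,  0.        ,  0.        ,  0.        ]), 'pose': array([[-0.84831929, -0.39538382,  0.35217329,  0.11088485],
       [-0.52918346,  0.65555187, -0.53871757,  0.67917787],
       [-0.01786765, -0.64336878, -0.76534787,  1.00229612],
       [ 0.        ,  0.        ,  0.        ,  1.        ]
[... 235 characters left out ...]

       [-0.99948902, -0.02754501, -0.01621656,  0.02939029],
       [ 0.01794044, -0.06353557, -0.99781831,  1.37036007],
       [ 0.        ,  0.        ,  0.        ,  1.        ]])}
wrist {'vfov': 64.55642941879772, 'cx': 280.80900004291266, 'cy': 208.78981122945584, 'D': array([-0.00734902,  0.        ,  0.        ,  0.        ,  0.        ]), 'pose': array([[ 3.40962931e-01, -8.92393183e-01, -2.95598861e-01,
         2.88635912e-01],
       [-9.40076571e-01, -3.23857708e-01, -1.06640641e-01,
        -5.59715339e-01],
       [-5.66588581e-04,  3.14246069e-01, -9.49341396e-01,
         3.73281168e-01],
       [ 0.00000000e+00,  0.00000000e+00,  0.00000000e+00,
         1.00000000e+00]])}
```

View pics/a_top.png

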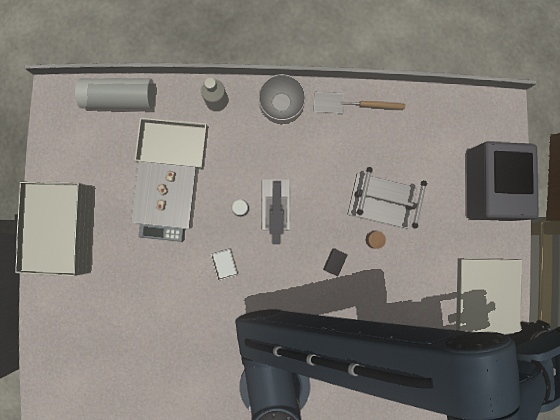

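View pics/a_side.png

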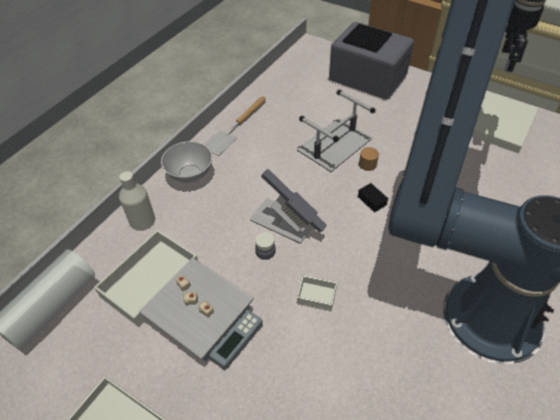

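View pics/a_wrist.png

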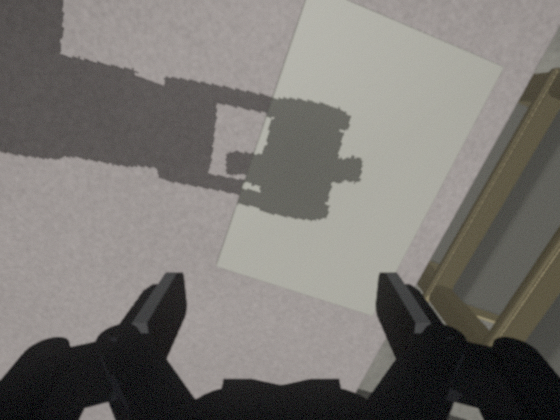

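The top view shows the brush at about (275,205), the bones on the plate at (171,175), (163,188) and (161,204), the tray above the plate, and the stand at about (388,198). Next I'll enlarge these areas.

```bash
cat > h.py <<'E'
import numpy as np, cv2
from station import manip
def cal(n):
    c=manip.get_calibration(n); f=210/np.tan(np.radians(c["vfov"]/2))
    K=np.array([[f,0,c["cx"]],[0,f,c["cy"]],[0,0,1.]]); return K,c["D"],np.array(c["pose"])
def ray(n,uv,C=None):
    K,D,T=C or cal(n); u=cv2.undistortPoints(np.array(uv,float).reshape(-1,1,2),K,D).reshape(-1,2)
    d=np.c_[u,np.ones(len(u))]; return T[:3,3],d@T[:3,:3].T
def atz(n,uv,z,C=None):
    o,d=ray(n,uv,C); s=(z-o[2])/d[:,2]; return o+s[:,None]*d
def cloud(n,d,C=None):
    v,u=np.mgrid[:420,:560]; o,r=ray(n,np.c_[u.ravel(),v.ravel()],C)
    return (o+r*d.ravel()[:,None]).reshape(420,560,3)
def crop(p,x0,y0,x1,y1,name,s):
    im=cv2.resize(np.ascontiguousarray(p[y0:y1,x0:x1,::-1]),None,fx=s,fy=s,interpolation=cv2.INTER_CUBIC)
    for x in range((x0//10+1)*10,x1,10):
        cv2.line(im,((x-x0)*s,0),((x-x0)*s,6),(0,0,255),1); cv2.putText(im,str(x),((x-x0)*s,18),0,.35,(0,0,255),1)
    for y in range((y0//10+1)*10,y1,10):
        cv2.line(im,(0,(y-y0)*s),(6,(y-y0)*s),(0,0,255),1); cv2.putText(im,str(y),(8,(y-y0)*s+4),0,.35,(0,0,255),1)
    cv2.imwrite("pics/"+name,im)
E
python3 - <<'E'
from h import *
p=np.load("a_top.npz")["p"]
crop(p,125,110,225,250,"c1.png",4)
crop(p,225,150,325,260,"c2.png",5)
crop(p,335,150,435,255,"c3.png",5)
p=np.load("a_side.npz")["p"]
crop(p,280,80,400,180,"c4.png",6)
E
```

```text
(no output)
```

View pics/c1.png

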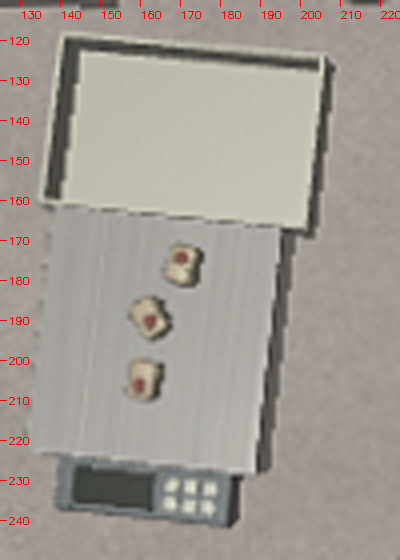

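View pics/c2.png

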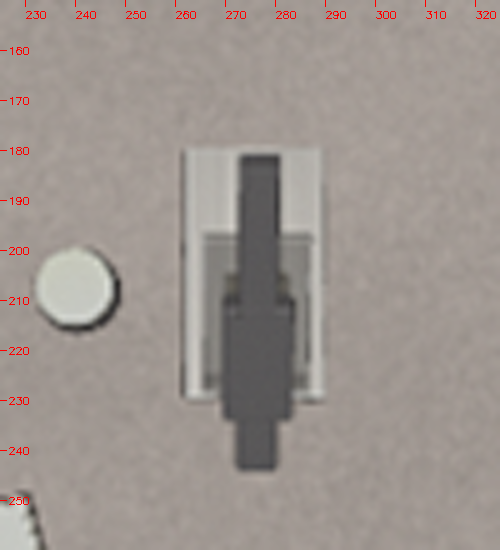

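View pics/c3.png

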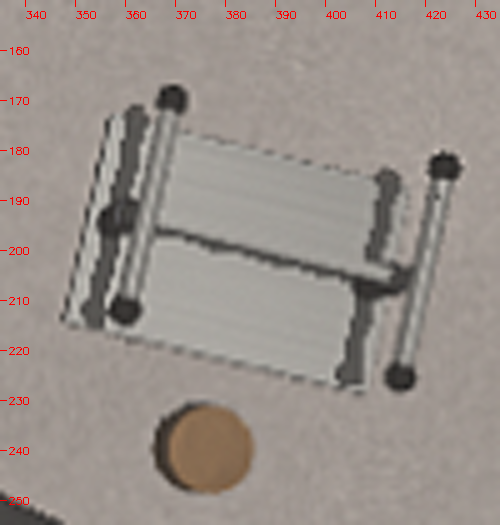

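View pics/c4.png

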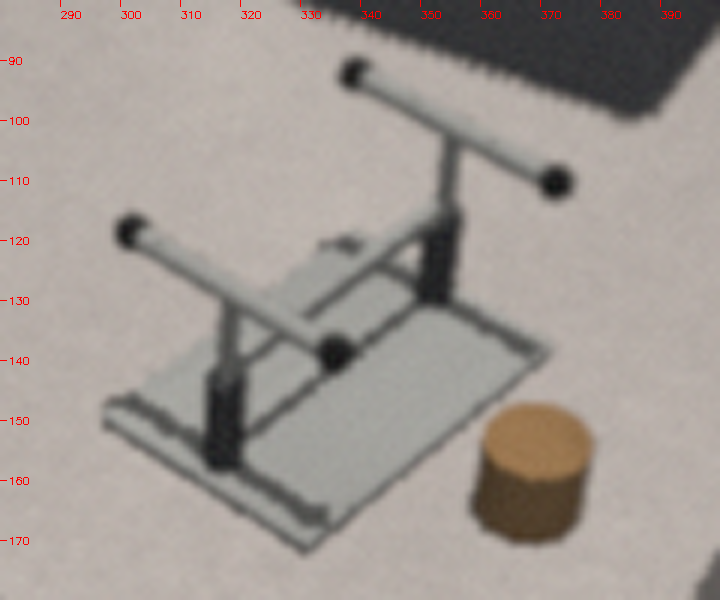

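Pixel readings:
- Knobs, top view: (369,169), (360,211), (423,183), (414,225).
- Knobs, side view: (302,118), (335,138), (338.5,92), (371.5,110).
- Plate corners: about (137,161), (195,167), (133,223), (189,228).
- Brush nose: about (276.4,244). Handle end: about (276.9,181).

I'll triangulate these and compare with depth.

```bash
python3 - <<'E'
from h import *
np.set_printoptions(precision=4,suppress=True)
def tri(a,b):
    o1,d1=ray("top",[a]);o2,d2=ray("side",[b]);d1=d1[0];d2=d2[0]
    s=np.linalg.lstsq(np.c_[d1,-d2],o2-o1,rcond=None)[0]
    A=o1+s[0]*d1;B=o2+s[1]*d2; return (A+B)/2,np.linalg.norm(A-B)
P=[]
for a,b in [((369.2,169.3),(302,118.5)),((360,211.7),(335.2,138.5)),((423.5,183),(338.5,92)),((414.5,225.2),(371.8,110.3))]:
    m,e=tri(a,b);P.append(m);print("knob",m,e)
P=np.array(P);print("centre",P.mean(0)); 
for i,j in((0,1),(2,3)): v=P[i]-P[j];print(np.linalg.norm(v),np.degrees(np.arctan2(v[1],v[0])))
for z in (.079,.119): 
    q=atz("top",[(369.2,169.3),(360,211.7),(423.5,183),(414.5,225.2)],z);print(z,"len",np.linalg.norm(q[0]-q[1]),"gap",np.linalg.norm((q[0]+q[1]-q[2]-q[3])/2))
top=np.load("a_top.npz");C=cloud("top",top["d"])
side=np.load("a_side.npz");S=cloud("side",side["d"])
for n,X,uv in [("top",C,(364,190)),("top",C,(365,190)),("top",C,(418,204)),("top",C,(419,204)),("side",S,(316,127)),("side",S,(354,100)),("side",S,(345,95))]:print(n,uv,X[uv[1],uv[0]])
# plate
pc=atz("top",[(138,161.5),(194.5,167),(133.5,223),(189,228)],.055);print("plate corners",pc,pc.mean(0))
print(C[200,150],C[200,180])
tc=atz("top",[(140.5,119.5),(206.5,125),(135.5,160.5),(201.5,168)],.044);print("tray",tc,tc.mean(0))
for i,j in((0,2),(1,3)):
    v=pc[i]-pc[j];print(np.linalg.norm(v),np.degrees(np.arctan2(v[1],v[0])))
for i,j in((0,1),(2,3)):
    v=pc[i]-pc[j];print(np.linalg.norm(v),np.degrees(np.arctan2(v[1],v[0]))-90)
print("bones",atz("top",[(170.3,176),(162.3,189),(161,205)],.07))
# brush cloud
for r in range(182,244,5): print(r,C[r,274],C[r,277],C[r,280])
E
```

```text
knob [ 0.6355 -0.2456  0.1128] 0.0032428552642349753
knob [ 0.518  -0.2204  0.1135] 0.00027387205077805454
knob [ 0.6029 -0.4007  0.1138] 0.0014730639853932114
knob [ 0.4846 -0.3749  0.1138] 4.0658895633595563e-05
centre [ 0.5602 -0.3104  0.1135]
0.12018539743391121 -12.12681445621323
0.12103504396498764 -12.281377221584908
0.079 len 0.12452289563041723 gap 0.16312824340652365
0.119 len 0.12066578719877868 gap 0.15807533068797294
top (364, 190) [ 0.5782 -0.2301  0.1163]
top (365, 190) [ 0.5779 -0.2322  0.1197]
top (418, 204) [ 0.5437 -0.3833  0.1176]
top (419, 204) [ 0.5439 -0.3866  0.1164]
side (316, 127) [ 0.5802 -0.2281  0.1197]
side (354, 100) [ 0.5466 -0.3886  0.1155]
side (345, 95) [ 0.5778 -0.3936  0.1175]
plate corners [[0.6501 0.4157 0.055 ]
 [0.6377 0.2489 0.055 ]
 [0.471  0.4202 0.055 ]
 [0.4615 0.2578 0.055 ]] [0.5551 0.3356 0.055 ]
[0.5391 0.3757 0.0505] [0.5413 0.2874 0.0525]
tray [[0.778  0.4189 0.044 ]
 [0.7649 0.2209 0.044 ]
 [0.6547 0.4266 0.044 ]
 [0.6369 0.2301 0.044 ]] [0.7086 0.3241 0.044 ]
0.17918514433192226 -1.4386998091235592
0.17644612249584793 -2.911009208
[... 436 characters left out ...]
5503 0.0018 0.1376]
202 [0.5372 0.0174 0.1271] [0.5376 0.0092 0.1248] [ 0.5419 -0.0001  0.0721]
207 [0.524  0.017  0.1216] [0.5243 0.0088 0.1199] [ 0.527  -0.0002  0.0823]
212 [0.5112 0.0165 0.1066] [0.5114 0.0082 0.1061] [0.5114 0.0001 0.1117]
217 [0.4979 0.016  0.0954] [0.4978 0.0078 0.1037] [ 0.498  -0.0004  0.1036]
222 [0.4842 0.0156 0.0929] [0.4846 0.0072 0.0877] [ 0.4848 -0.0011  0.0893]
227 [0.4706 0.0151 0.0803] [0.4707 0.0068 0.0855] [ 0.471  -0.0017  0.0829]
232 [0.4567 0.0146 0.0721] [0.4569 0.0062 0.0743] [ 0.4571 -0.0022  0.0752]
237 [0.4427 0.0141 0.0631] [0.4429 0.0057 0.0664] [ 0.4432 -0.0044  0.0006]
242 [0.4284 0.0136 0.0516] [0.4287 0.0051 0.0543] [ 0.4284 -0.0047  0.0052]
```

```bash
python3 - <<'E'
from h import *
np.set_printoptions(precision=4,suppress=True)
C=cloud("top",np.load("a_top.npz")["d"]);d=[]
for r in range(184,242):
  for c in range(274,280): d.append(C[r,c])
d=np.array(d);k=np.polyfit(d[:,0],d[:,2],1);res=d[:,2]-np.polyval(k,d[:,0]);g=abs(res)<.008;k=np.polyfit(d[g,0],d[g,2],1);print(k,np.degrees(np.arctan(k[0])),g.mean())
zm=.096
for _ in range(5):
  n=atz("top",[(276.0,243.6)],zm-.05)[0];h=atz("top",[(276.5,180.6)],zm+.05)[0]
  xm=(n[0]+h[0])/2; zm=np.polyval(k,xm)-.009/np.cos(np.radians(35))
print(n,h,xm,(n[1]+h[1])/2,zm,"yaw",np.degrees(np.arctan2(h[1]-n[1],h[0]-n[0])),"len",(h-n)[0])
S=cloud("side",np.load("a_side.npz")["d"])
p=np.load("a_side.npz")["p"];crop(p,240,150,340,250,"c5.png",6);crop(p,130,230,260,330,"c6.png",5)
E
```

```text
[ 0.6872 -0.2403] 34.49800217194406 0.6810344827586207
[0.4239 0.0077 0.0482] [0.593  0.0125 0.1482] 0.5084779137602615 0.010093243826287755 0.09817965227425045 yaw 1.6138703721418315 len 0.16907309698922368
```

View pics/c5.png

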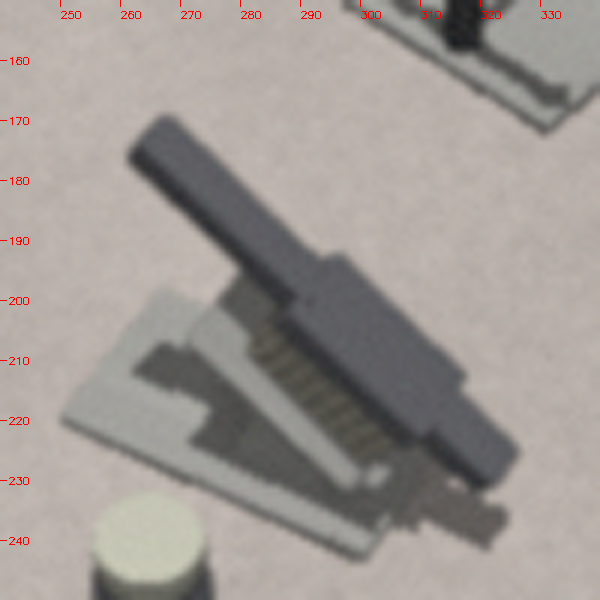

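View pics/c6.png

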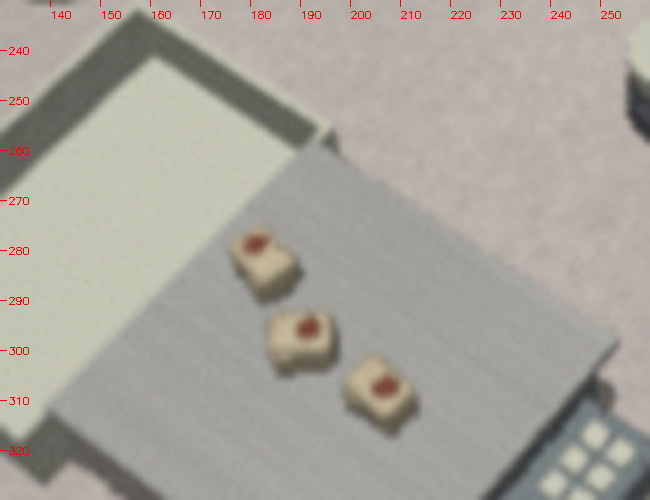

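```bash
cat >> h.py <<'E'
def rel(target,yawdeg,pose=None):
    s=manip.sense(); p=s["tcp_pos"]; q=s["tool_rot"]
    from scipy.spatial.transform import Rotation as R
    M=R.from_quat(q).as_matrix(); yaw=np.degrees(np.arctan2(M[1,0],M[0,0]))
    d=M.T@(np.array(target)-p)/.4
    tw=(yaw-yawdeg+180)%360-180
    print("t",round(s["t"],2),"tcp",p.round(4),"yaw",round(yaw,2),"F",s["force"].round(2),"gap",round(s["finger_gap"],3),"q6",s["q"][5].round(2))
    print("delta",d.round(4),"twist",round(np.radians(tw)/.5,3))
E
python3 -c "
from h import *
rel((.537,.011,.24),1.6)"
```

```text
t 0.15 tcp [ 0.213  -0.587   0.2416] yaw 19.93 F [ 0.26  0.18 -0.12] gap 0.998 q6 -0.18
delta [ 1.2712 -1.1294  0.0062] twist 0.64
```

Call:
move_arm(deltas=[[0.06, -0.06, 0, 0.1, 60], [0.13, -0.12, 0, 0.2, 60], [0.2, -0.18, 0, 0.3, 60], [0.27, -0.24, 0, 0.4, 60], [0.34, -0.3, 0, 0.5, 60], [0.41, -0.36, 0, 0.6, 60], [0.48, -0.42, 0, 0.64, 60], [0.55, -0.48, 0, 0.64, 60]])

```text
t: 0.82
tcp_pos: [0.3549, -0.3303, 0.2422]
tool_rot: [1.0, 0.013, -0.0, -0.0]
force: [0.8, -0.4, 0.2]
finger_gap: 0.601
```

```bash
python3 -c "
from h import *
rel((.537,.011,.24),1.6)"
```

```text
t 0.82 tcp [ 0.3549 -0.3303  0.2422] yaw 1.52 F [ 0.77 -0.39  0.21] gap 0.601 q6 0.56
delta [ 0.4778 -0.8409  0.0057] twist -0.003
```

Call:
move_arm(deltas=[[0.05, -0.09, 0, 0, 60], [0.1, -0.18, 0, 0, 60], [0.15, -0.27, 0, 0, 60], [0.2, -0.36, 0, 0, 60], [0.25, -0.45, 0, 0, 60], [0.3, -0.54, 0, 0, 60], [0.35, -0.63, 0, 0, 60], [0.4, -0.71, 0, 0, 60]])

```text
t: 1.48
tcp_pos: [0.5067, -0.0412, 0.2422]
tool_rot: [1.0, 0.014, -0.0, -0.0]
force: [0.2, -0.9, -0.0]
finger_gap: 0.603
```

```bash
python3 -c "
from h import *
rel((.537,.011,.24),1.6)
C=cal('wrist');p,d=manip.snapshot('wrist');np.savez('w1.npz',p=p,d=d,T=C[2]);crop(p,0,0,560,420,'w1.png',1)"
```

```text
t 1.48 tcp [ 0.5067 -0.0412  0.2422] yaw 1.63 F [ 0.16 -0.87 -0.  ] gap 0.603 q6 1.24
delta [ 0.0796 -0.1283  0.0056] twist 0.001
```

View pics/w1.png

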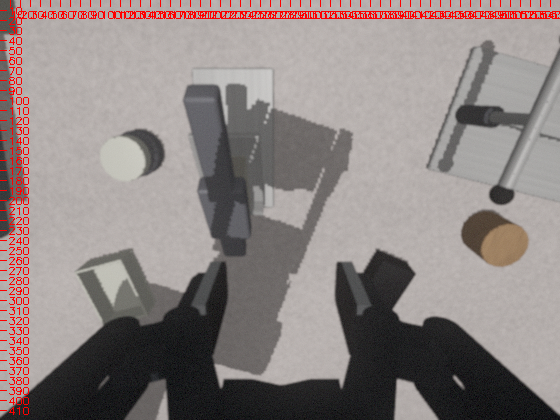

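```bash
python3 -c "
from h import *
np.set_printoptions(precision=4,suppress=True)
w=np.load('w1.npz');K,D,_=cal('wrist');X=cloud('wrist',w['d'],(K,D,w['T']))
for r,c in [(95,200),(120,206),(140,210),(160,214),(180,219),(210,226),(245,233)]: print(r,c,X[r,c])
crop(w['p'],160,60,280,280,'w1c.png',4)
m=(X[...,2]>.05)&(X[...,0]<.62)&(X[...,0]>.40)&(abs(X[...,1])<.05)
for a in np.arange(.42,.60,.01):
  s=m&(abs(X[...,0]-a)<.004); P=X[s]; 
  if len(P)==0: continue
  t=P[P[:,2]>np.percentile(P[:,2],90)-.012]; print(round(a,3),t[:,1].min(),t[:,1].max(),np.median(t[:,2]),len(t))
"
```

```text
95 200 [0.5879 0.0103 0.1591]
120 206 [0.5727 0.0088 0.152 ]
140 210 [0.559  0.0083 0.1441]
160 214 [0.5434 0.0082 0.1329]
180 219 [0.5253 0.0074 0.1199]
210 226 [0.4924 0.0065 0.0956]
245 233 [0.4431 0.0057 0.0617]
0.43 -0.004534307123599805 0.01772871087534511 0.05244461379657539 87
0.44 -0.004812058054227596 0.018357009254335747 0.059067440140335215 115
0.45 -0.004614451365270458 0.024469802507310227 0.06640640689238636 119
0.46 -0.012451966050091953 0.027082007919120847 0.07347980468368703 222
0.47 -0.012007941933281727 0.026935864234985916 0.08035946647054681 239
0.48 -0.01182283910812407 0.02809469282720007 0.08750080660424994 268
0.49 0.00339634420239799 0.00697388564122782 0.29195726517711384 87
0.5 -0.0035561958082810444 0.017126934337250384 0.2916074372311449 1887
0.51 0.005800933230600137 0.011213199010634098 0.30817194730003505 772
0.52 -0.04997999246123916 0.0231733320796221 0.31270793926725166 8457
0.53 -0.029865421173838454 0.020518728055743937 0.12250826277763976 256
0.54 -0.0014487204934715003 0.02071431364702571 0.1294911608621997 282
0.55 -0.0011898326450217739 0.020808007132780193 0.13651917054240767 318
0.56 -0.0010083415596371659 0.021375657734102736 0.14339010749049866 359
0.57 -0.0006549738539666436 0.02139468218339074 0.15054595490430517 416
0.58 -0.00043491206823405987 0.02178451516751622 0.15749880805095012 472
0.59 -0.03904880571605016 -0.03904880571605016 0.37400716901128245 937
```

View pics/w1c.png

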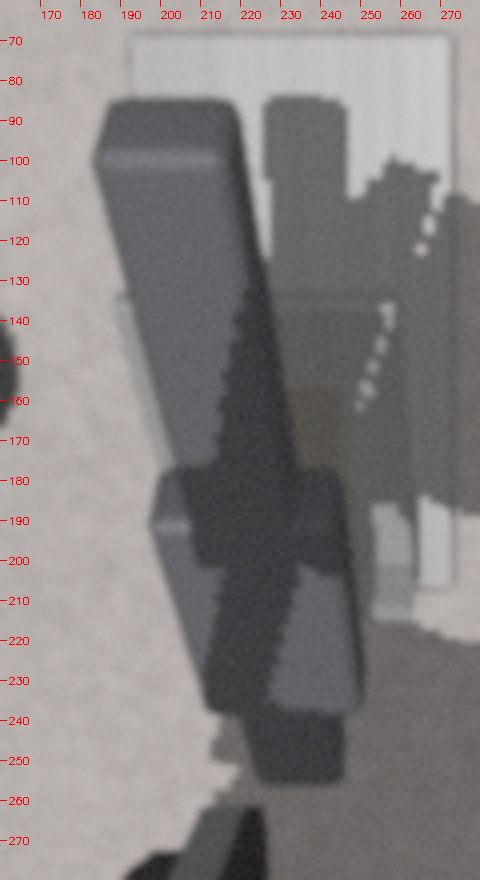

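Call:
move_arm(deltas=[[0.03, -0.06, 0, 0, 60], [0.06, -0.11, 0, 0, 60], [0.08, -0.125, 0.0, 0, 60], [0.08, -0.125, 0.06, 0, 60], [0.08, -0.125, 0.12, 0, 60], [0.08, -0.125, 0.17, 0, 60], [0.08, -0.125, 0.2, 0, 60], [0.08, -0.125, 0.2, 0, 60]])

```text
t: 2.2
tcp_pos: [0.535, 0.0067, 0.1595]
tool_rot: [1.0, 0.014, -0.003, -0.0]
force: [0.2, -0.5, 0.7]
finger_gap: 0.601
```

```bash
python3 -c "
from h import *
rel((.537,.0098,.114),1.6)
C=cal('wrist');p,d=manip.snapshot('wrist');np.savez('w2.npz',p=p,d=d,T=C[2]);crop(p,0,0,560,420,'w2.png',1)"
```

```text
t 2.2 tcp [0.535  0.0067 0.1595] yaw 1.57 F [ 0.17 -0.46  0.74] gap 0.601 q6 1.35
delta [ 0.0059 -0.0074  0.1138] twist -0.001
```

View pics/w2.png

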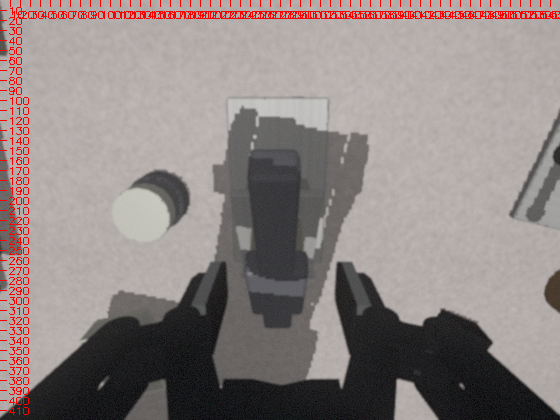

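Call:
move_arm(deltas=[[0.006, -0.008, 0.03, 0, 60], [0.006, -0.008, 0.06, 0, 60], [0.006, -0.008, 0.09, 0, 60], [0.006, -0.008, 0.11, 0, 60], [0.006, -0.008, 0.112, 0, 60], [0.006, -0.008, 0.112, 0, 60], [0.006, -0.008, 0.112, 0, 60], [0.006, -0.008, 0.112, 0, 60]])

```text
t: 2.92
tcp_pos: [0.54, 0.0103, 0.1182]
tool_rot: [1.0, 0.014, 0.001, 0.0]
force: [0.4, 0.7, -0.0]
finger_gap: 0.6
```

```bash
python3 -c "
from h import *
rel((.537,.0098,.114),1.6)
C=cal('wrist');p,d=manip.snapshot('wrist');crop(p,0,0,560,420,'w3.png',1)
p,d=manip.snapshot('side');crop(p,220,110,340,230,'s3.png',5)"
```

```text
t 2.92 tcp [0.54   0.0103 0.1182] yaw 1.59 F [ 0.41  0.71 -0.03] gap 0.6 q6 1.36
delta [-0.0076  0.0011  0.0106] twist -0.0
```

View pics/w3.png

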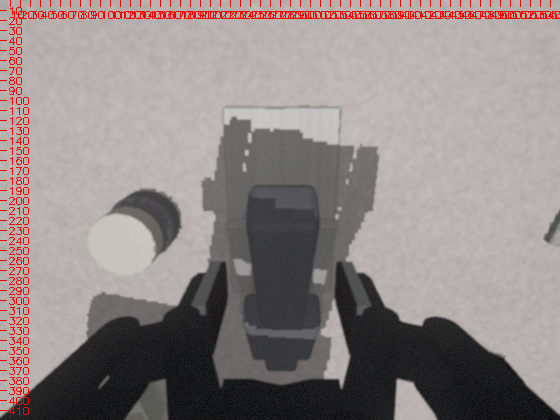

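View pics/s3.png

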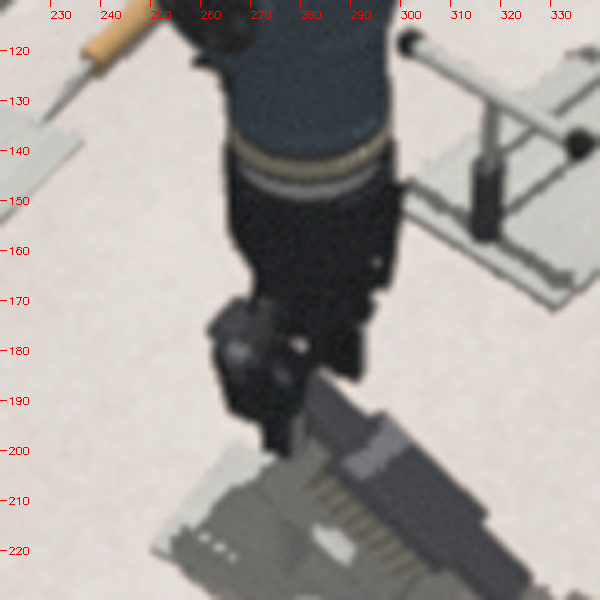

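Call:
move_arm(deltas=[[-0.006, 0.0, 0.006, 0, 60], [-0.006, 0.0, 0.012, 0, 60], [-0.006, 0.0, 0.012, 0, 10], [-0.006, 0.0, 0.012, 0, 10], [-0.006, 0.0, 0.012, 0, 10], [-0.006, 0.0, 0.012, 0, 10], [-0.006, 0.0, 0.012, 0, 10], [-0.006, 0.0, 0.012, 0, 10]], force=45)

```text
t: 3.68
tcp_pos: [0.5369, 0.0103, 0.1127]
tool_rot: [1.0, 0.014, -0.0, 0.0]
force: [-0.8, -0.7, 0.8]
finger_gap: 0.251
```

```bash
python3 -c "
from h import *
rel((.537,.0098,.25),1.6)"
```

```text
t 3.68 tcp [0.5369 0.0103 0.1127] yaw 1.6 F [-0.8  -0.72  0.76] gap 0.251 q6 1.35
delta [ 1.000e-04  1.300e-03 -3.431e-01] twist -0.0
```

Call:
move_arm(deltas=[[0, 0, -0.02, 0, 10], [0, 0, -0.05, 0, 10], [0, 0, -0.09, 0, 10], [0, 0, -0.14, 0, 10], [0, 0, -0.19, 0, 10], [0, 0, -0.24, 0, 10], [0, 0, -0.27, 0, 10], [0, 0, -0.28, 0, 10]])

```text
t: 4.35
tcp_pos: [0.5382, 0.0102, 0.2273]
tool_rot: [1.0, 0.014, 0.002, 0.0]
force: [0.5, -0.2, -1.0]
finger_gap: 0.248
```

```bash
python3 -c "
from h import *
rel((.45,.40,.25),80)
p,d=manip.snapshot('side');crop(p,220,60,340,230,'s4.png',3)
p,d=manip.snapshot('wrist');crop(p,0,0,560,420,'w4.png',1)"
```

```text
t 4.35 tcp [0.5382 0.0102 0.2273] yaw 1.6 F [ 0.49 -0.22 -1.  ] gap 0.248 q6 1.35
delta [-0.193  -0.9801 -0.0585] twist -2.737
```

View pics/s4.png

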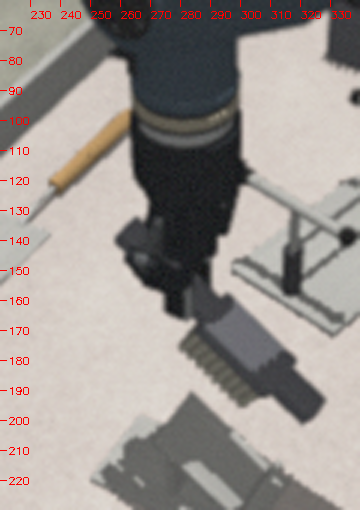

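View pics/w4.png

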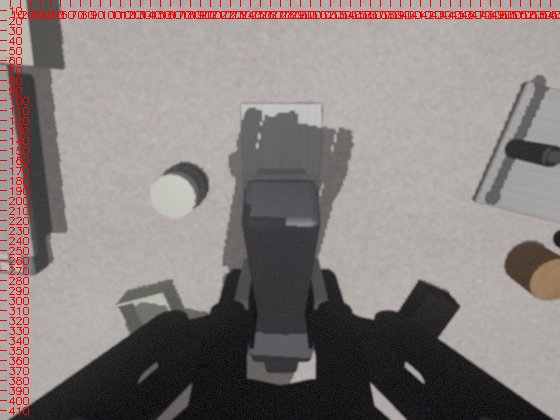

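Call:
move_arm(deltas=[[0, 0.06, 0, 0, 10], [0, 0.14, 0, 0, 10], [-0.01, 0.22, 0.02, 0, 10], [-0.02, 0.28, 0.08, 0, 10], [-0.02, 0.3, 0.15, 0, 10], [-0.02, 0.3, 0.22, 0, 10], [-0.02, 0.3, 0.28, 0, 10], [-0.02, 0.3, 0.31, 0, 10]], force=30)

```text
t: 5.12
tcp_pos: [0.5295, -0.1093, 0.0966]
tool_rot: [1.0, 0.013, -0.004, -0.002]
force: [-0.1, -0.4, -1.2]
finger_gap: 0.248
```

```bash
python3 -c "
from h import *
rel((.60,-.11,.04),1.6)
p,d=manip.snapshot('side');crop(p,240,60,400,240,'s5.png',3)
"
```

```text
t 5.12 tcp [ 0.5295 -0.1093  0.0966] yaw 1.52 F [-0.06 -0.37 -1.24] gap 0.248 q6 1.13
delta [0.1772 0.007  0.1402] twist -0.003
```

View pics/s5.png

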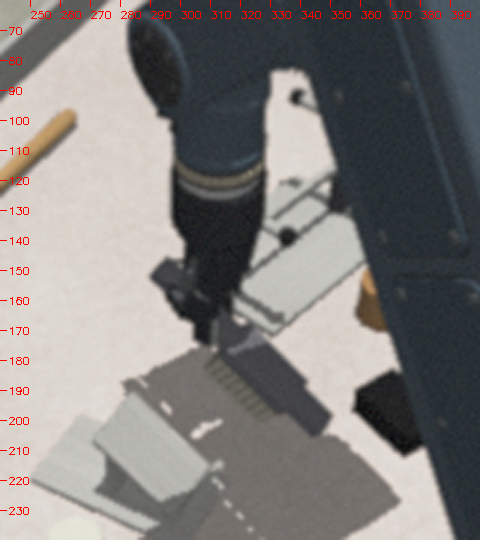

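Call:
move_arm(deltas=[[0.0, 0, 0.02, 0, 10], [0.02, 0, 0.04, 0, 10], [0.045, 0, 0.055, 0, 10], [0.07, 0, 0.07, 0, 10], [0.095, 0, 0.085, 0, 10], [0.12, 0, 0.1, 0, 10], [0.145, 0, 0.115, 0, 10], [0.165, 0, 0.125, 0, 10]], force=25)

```text
t: 5.83
tcp_pos: [0.5997, -0.1079, 0.0502]
tool_rot: [1.0, 0.014, 0.0, 0.0]
force: [-2.3, -0.3, 2.7]
finger_gap: 0.25
```

```bash
python3 -c "
from h import *
rel((.60,-.11,.04),1.6)
p,d=manip.snapshot('side');crop(p,240,60,400,240,'s6.png',3)
"
```

```text
t 5.83 tcp [ 0.5997 -0.1079  0.0502] yaw 1.62 F [-2.29 -0.32  2.71] gap 0.25 q6 1.18
delta [0.0006 0.0053 0.0255] twist 0.001
```

View pics/s6.png

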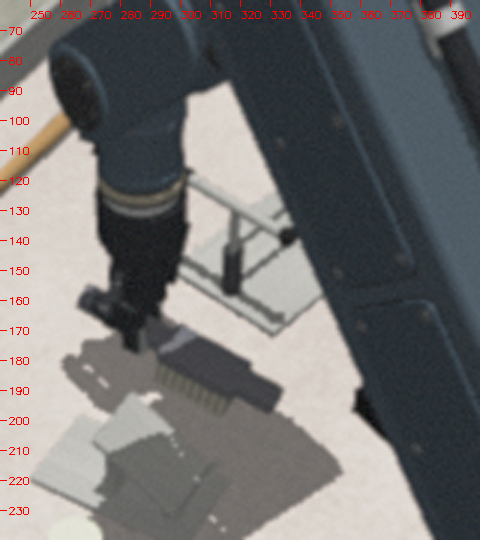

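Call:
move_arm(deltas=[[0.01, 0, 0.01, 0, 10], [0.025, 0, 0.015, 0, 10], [0.04, 0, 0.02, 0, 10], [0.05, 0, 0.025, 0, 10], [0.06, 0, 0.03, 0, 10], [0.07, 0, 0.034, 0, 10], [0.07, 0, 0.036, 0, 10], [0.07, 0, 0.036, 0, 10]])

```text
t: 6.55
tcp_pos: [0.6275, -0.1074, 0.0365]
tool_rot: [1.0, 0.014, 0.001, 0.0]
force: [-0.5, 0.9, 2.6]
finger_gap: 0.252
```

```bash
python3 -c "
from h import *
rel((.60,-.11,.04),1.6)
p,d=manip.snapshot('side');crop(p,220,60,380,240,'s7.png',4)
"
```

```text
t 6.55 tcp [ 0.6275 -0.1074  0.0365] yaw 1.57 F [-0.51  0.94  2.58] gap 0.252 q6 1.2
delta [-0.0689  0.0047 -0.0089] twist -0.001
```

View pics/s7.png

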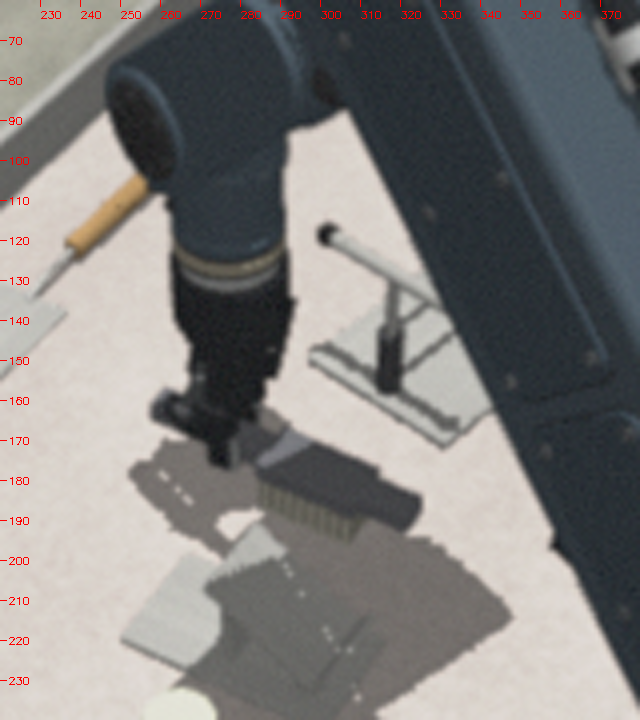

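Call:
move_arm(deltas=[[0.01, 0, 0.004, 0, 10], [0.015, 0, 0.008, 0, 10], [0.015, 0, 0.01, 0, 10], [0.015, 0, 0.012, 0, 10], [0.015, 0, 0.014, 0, 10], [0.015, 0, 0.014, 0, 10], [0.015, 0, 0.014, 0, 10], [0.015, 0, 0.014, 0, 10]])

```text
t: 7.27
tcp_pos: [0.6331, -0.1071, 0.0323]
tool_rot: [1.0, 0.014, 0.001, 0.0]
force: [-2.0, 0.8, 11.1]
finger_gap: 0.251
```

```bash
python3 -c "
from h import *
rel((.60,-.11,.04),1.6)
p,d=manip.snapshot('side');crop(p,220,130,360,240,'s8.png',5)
"
```

```text
t 7.27 tcp [ 0.6331 -0.1071  0.0323] yaw 1.58 F [-2.    0.82 11.06] gap 0.251 q6 1.2
delta [-0.0828  0.005  -0.0194] twist -0.001
```

View pics/s8.png

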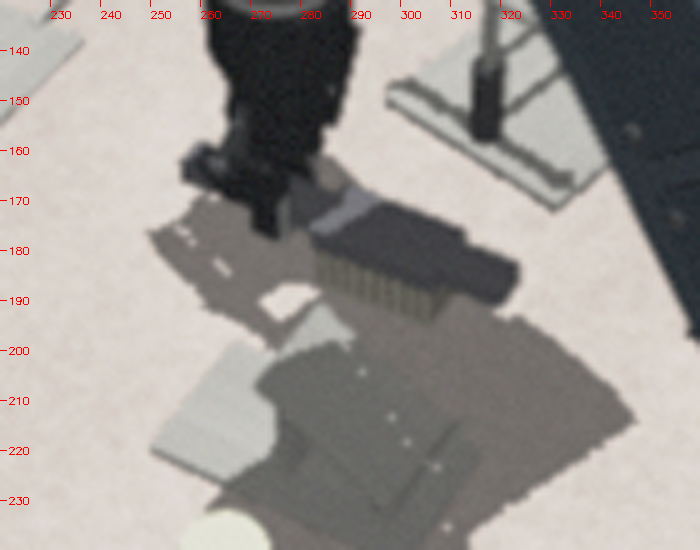

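```bash
python3 -c "
from h import *
np.set_printoptions(precision=4,suppress=True)
p,d=manip.snapshot('side');X=cloud('side',d)
m=(abs(X[...,1]+.108)<.017)&(X[...,2]>.035)&(X[...,2]<.07)&(X[...,0]>.48)&(X[...,0]<.60)
P=X[m];print(len(P))
for a in np.arange(.49,.6,.01):
  s=P[abs(P[:,0]-a)<.005]
  if len(s):print(a.round(3),len(s),np.median(s[:,2]),s[:,2].max(),s[:,1].min(),s[:,1].max())
p,d=manip.snapshot('wrist');X=cloud('wrist',d)
m=(abs(X[...,1]+.108)<.009)&(X[...,2]>.03)&(X[...,2]<.09)&(X[...,0]>.645)&(X[...,0]<.72);P=X[m];print(len(P))
k=np.polyfit(P[:,0],P[:,2],1);print(k,P.min(0),P.max(0)); crop(p,0,0,560,420,'w8.png',1)
for a in np.arange(.64,.72,.005):
  s=P[abs(P[:,0]-a)<.003]
  if len(s):print(a.round(3),len(s),np.median(s[:,2]))
"
```

```text
414
0.49 18 0.04179588621132607 0.05220337813476916 -0.11902462128660318 -0.09741965887507231
0.5 39 0.048218946312535094 0.053032386551197574 -0.1222189129024499 -0.09670800999419471
0.51 38 0.04810567882530231 0.0533197221253392 -0.12355023596778003 -0.09656620876950783
0.52 35 0.04836067479498729 0.052664816603586906 -0.12077873213246337 -0.09482922534188953
0.53 43 0.0485136243881924 0.053200471348591516 -0.12387403461211133 -0.09146864101247076
0.54 38 0.049178698758946204 0.05249274123850001 -0.12463588068684706 -0.0910297387293757
0.55 42 0.04792631865221386 0.05481776779502656 -0.12437997845371662 -0.09110629876157117
0.56 38 0.04895404237399947 0.052994923555285456 -0.12471764125844764 -0.09176325700592425
0.57 35 0.048251447900838795 0.05248600286058713 -0.12476566032919534 -0.09109700265514031
0.58 35 0.04805366477992379 0.052092226915876894 -0.12310707351489614 -0.09126216077968607
0.59 35 0.047930296078709134 0.052675788720090155 -0.12369925438094609 -0.09160587054777924
6015
[-0.0525  0.0814] [ 0.645  -0.117   0.0319] [ 0.6947 -0.099   0.0489]
0.645 305 0.046972124367109125
0.65 621 0.04689990830430925
0.655 640 0.046799139176624274
0.66 647 0.046680148248716954
0.665 674 0.04648631942778962
0.67 696 0.04646084721798131
0.675 731 0.04631934887450789
0.68 750 0.04620643803563438
0.685 789 0.046105675482964195
0.69 808 0.04591408625833625
0.695 517 0.04434220530248684
```

View pics/w8.png

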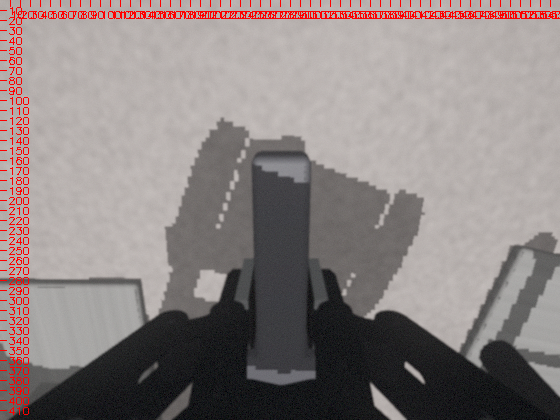

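Call:
move_arm(deltas=[[0, 0, 0.0, 0, 5], [0, 0, -0.03, 0, 5], [0, 0, -0.08, 0, 5], [0, 0, -0.15, -0.15, 5], [0, 0, -0.22, -0.35, 5], [0, 0, -0.3, -0.55, 5], [0, 0, -0.37, -0.75, 5], [0, 0, -0.42, -0.95, 5]], force=60)

```text
t: 8.08
tcp_pos: [0.634, -0.1074, 0.2018]
tool_rot: [0.968, 0.251, 0.003, 0.001]
force: [0.4, -0.1, -1.8]
finger_gap: 0.244
```

```bash
python3 -c "
from h import *
rel((.4727,.3963,.20),86.4)"
```

```text
t 8.08 tcp [ 0.634  -0.1074  0.2018] yaw 29.08 F [ 0.4  -0.09 -1.82] gap 0.244 q6 0.72
delta [ 2.5970e-01 -1.2966e+00  5.0000e-04] twist -2.001
```

Call:
move_arm(deltas=[[0.01, -0.06, 0, -0.1, 5], [0.03, -0.14, 0, -0.22, 5], [0.045, -0.22, 0, -0.35, 5], [0.06, -0.3, 0, -0.48, 5], [0.075, -0.38, 0, -0.61, 5], [0.09, -0.46, 0, -0.74, 5], [0.11, -0.54, 0, -0.87, 5], [0.125, -0.62, 0, -1, 5]])

```text
t: 8.75
tcp_pos: [0.5569, 0.136, 0.1989]
tool_rot: [0.876, 0.482, 0.001, 0.0]
force: [1.2, 0.3, -2.1]
finger_gap: 0.248
```

```bash
python3 -c "
from h import *
rel((.4727,.3963,.20),86.4)"
```

```text
t 8.75 tcp [0.5569 0.136  0.1989] yaw 57.61 F [ 1.16  0.3  -2.08] gap 0.248 q6 0.61
delta [ 0.4367 -0.5263 -0.0028] twist -1.005
```

Call:
move_arm(deltas=[[0.06, -0.07, 0, -0.13, 5], [0.12, -0.14, 0, -0.26, 5], [0.18, -0.21, 0, -0.39, 5], [0.24, -0.28, 0, -0.52, 5], [0.3, -0.35, 0, -0.65, 5], [0.36, -0.42, 0, -0.78, 5], [0.4, -0.48, 0, -0.9, 5], [0.43, -0.525, 0, -1, 5]])

```text
t: 9.42
tcp_pos: [0.4712, 0.3954, 0.1987]
tool_rot: [0.729, 0.684, 0.001, -0.0]
force: [-0.2, 0.5, -1.9]
finger_gap: 0.245
```

```bash
python3 -c "
from h import *
rel((.4727,.3963,.12),86.4)
np.set_printoptions(precision=4,suppress=True)
p,d=manip.snapshot('wrist');crop(p,0,0,560,420,'w9.png',1)
p,d=manip.snapshot('side');crop(p,90,190,290,340,'s9.png',4)
p,d=manip.snapshot('top');crop(p,120,110,250,260,'t9.png',4)
"
```

```text
t 9.42 tcp [0.4712 0.3954 0.1987] yaw 86.37 F [-0.23  0.55 -1.86] gap 0.245 q6 0.58
delta [0.0019 0.0033 0.1968] twist -0.001
```

View pics/w9.png

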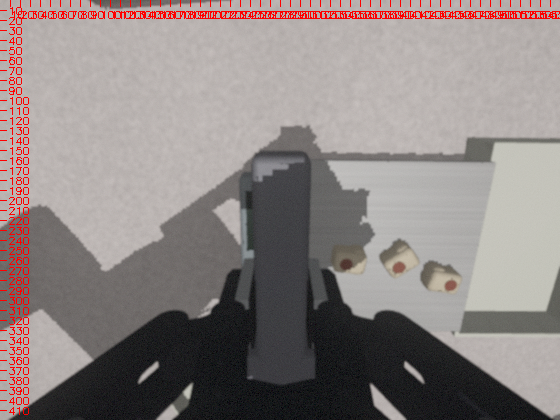

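View pics/s9.png

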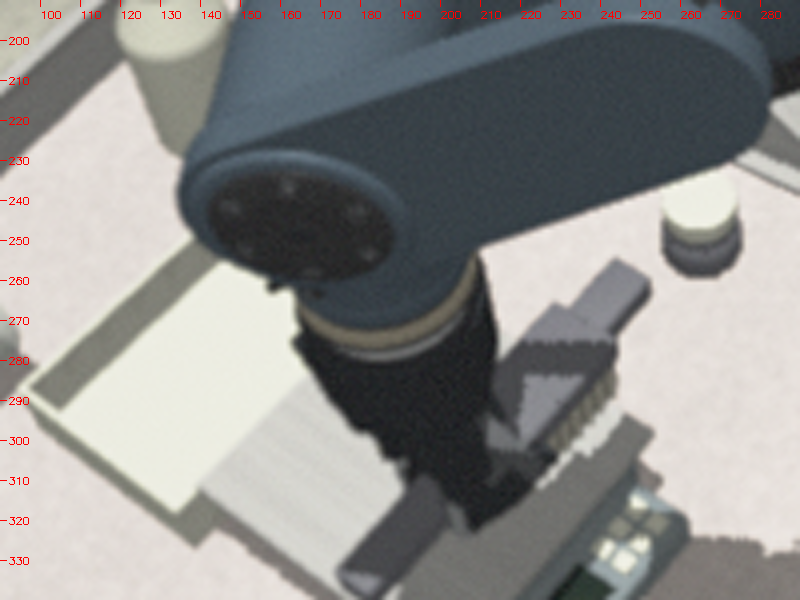

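View pics/t9.png

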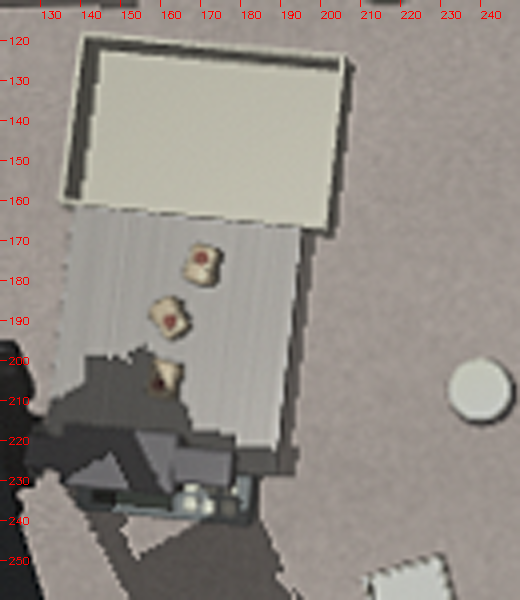

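The brush is behind the bones, and all three bones are visible in the wrist view at (350,258), (400,260) and (442,280). I'll refine their positions and the brush tilt from wrist depth.

```bash
python3 -c "
from h import *
np.set_printoptions(precision=4,suppress=True)
p,d=manip.snapshot('wrist');X=cloud('wrist',d)
o=np.array([.554,.335]);
def pf(P): v=P[:,:2]-o; return np.c_[v@[.998,-.063],v@[.063,.998],P[:,2]]
Q=pf(X.reshape(-1,3)).reshape(420,560,3)
for n,(a,b,c,e) in dict(b3=(325,240,372,278),b2=(378,240,420,280),b1=(420,258,465,297)).items():
  q=Q[b:e,a:c].reshape(-1,3); q=q[q[:,2]>.070]; print(n,len(q),q.mean(0),q.min(0),q.max(0))
for uv in [(450,200),(400,200),(450,300)]: print(Q[uv[1],uv[0]])
for uv in [(491,165),(475,310)]: print('edge',Q[uv[1],uv[0]-4],Q[uv[1],uv[0]+4])
m=(abs(X[...,0]-.4727)<.009)&(X[...,2]>.17)&(X[...,1]>.41)&(X[...,1]<.46)&(X[...,2]<.25)
P=X[m];print(np.polyfit(P[:,1],P[:,2],1),P.min(0),P.max(0))
"
```

```text
b3 848 [-0.0318  0.0101  0.0911] [-0.0858 -0.011   0.0701] [-0.0127  0.1335  0.3304]
b2 778 [0.0157 0.0036 0.0771] [-0.0858 -0.0137  0.07  ] [0.0323 0.1335 0.3304]
b1 756 [ 0.0543 -0.015   0.0781] [-0.0858 -0.0293  0.07  ] [0.0716 0.1335 0.3304]
[0.0609 0.0494 0.0559]
[0.0182 0.049  0.054 ]
[ 0.0765 -0.0508  0.0564]
edge [0.0885 0.0795 0.0538] [0.0954 0.0795 0.0537]
edge [ 0.1319 -0.0973  0.0073] [ 0.1412 -0.0975  0.0072]
[-0.055   0.2365] [0.4637 0.41   0.1972] [0.4817 0.4549 0.2151]
```

Call:
move_arm(deltas=[[0.002, 0, 0.05, 0, 5], [0.002, 0, 0.12, 0, 5], [0.002, 0, 0.19, 0, 5], [0.002, 0, 0.24, 0, 5], [0.002, 0, 0.255, 0, 5], [0.002, 0, 0.265, 0, 5], [0.002, 0, 0.27, 0, 5], [0.002, 0, 0.27, 0, 5]])

```text
t: 10.28
tcp_pos: [0.4733, 0.3931, 0.0915]
tool_rot: [0.731, 0.682, 0.001, 0.0]
force: [0.6, 0.6, -1.5]
finger_gap: 0.245
```

```bash
python3 -c "
from h import *
rel((.677,.383,.0895),86.4)
p,d=manip.snapshot('wrist');crop(p,0,0,560,420,'w10.png',1)
"
```

```text
t 10.28 tcp [0.4733 0.3931 0.0915] yaw 86.05 F [ 0.6   0.57 -1.51] gap 0.245 q6 0.58
delta [0.0099 0.5098 0.006 ] twist -0.012
```

View pics/w10.png

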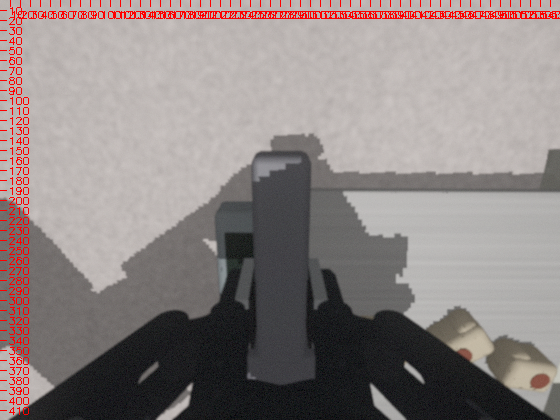

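Call:
move_arm(deltas=[[0.008, 0.01, 0.003, 0, 5], [0.009, 0.03, 0.005, 0, 5], [0.009, 0.06, 0.005, 0, 5], [0.009, 0.09, 0.005, 0, 5], [0.009, 0.12, 0.005, 0, 5], [0.009, 0.15, 0.005, 0, 5], [0.009, 0.18, 0.005, 0, 5], [0.009, 0.2, 0.005, 0, 5]])

```text
t: 11.0
tcp_pos: [0.5548, 0.3909, 0.0888]
tool_rot: [0.731, 0.682, 0.001, 0.0]
force: [0.9, -0.4, -1.2]
finger_gap: 0.245
```

```bash
python3 -c "
from h import *
rel((.677,.383,.0895),86.4)
p,d=manip.snapshot('wrist');crop(p,0,0,560,420,'w11.png',1)
p,d=manip.snapshot('top');crop(p,120,110,250,260,'t11.png',4)
p,d=manip.snapshot('side');crop(p,90,190,290,340,'s11.png',4)
"
```

```text
t 11.0 tcp [0.5548 0.3909 0.0888] yaw 86.04 F [ 0.93 -0.4  -1.2 ] gap 0.245 q6 0.52
delta [ 0.0014  0.306  -0.0012] twist -0.013
```

View pics/t11.png

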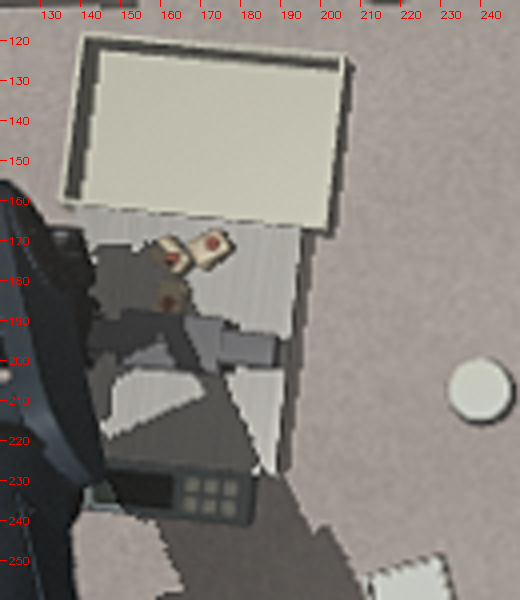

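View pics/w11.png

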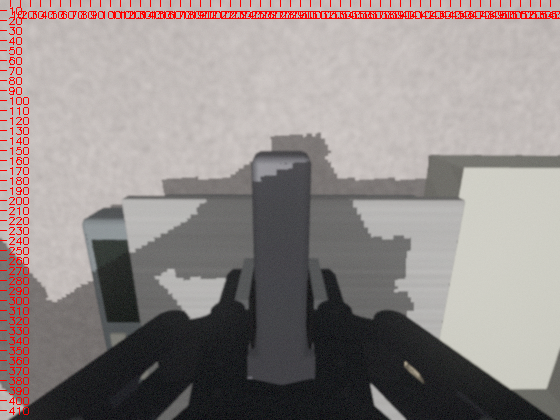

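View pics/s11.png

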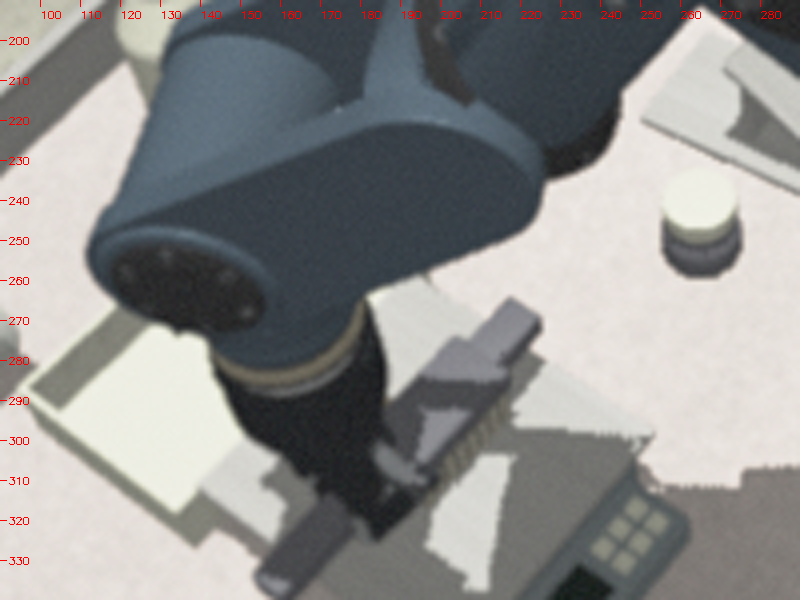

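Call:
move_arm(deltas=[[0.003, 0.02, 0, 0, 5], [0.006, 0.045, 0, 0, 5], [0.01, 0.07, 0, 0, 5], [0.01, 0.095, 0, 0, 5], [0.01, 0.12, 0, 0, 5], [0.01, 0.145, 0, 0, 5], [0.01, 0.165, 0, 0, 5], [0.01, 0.18, 0, 0, 5]])

```text
t: 11.82
tcp_pos: [0.6256, 0.3901, 0.0887]
tool_rot: [0.731, 0.682, 0.0, 0.0]
force: [-0.0, 1.3, -0.7]
finger_gap: 0.245
```

```bash
python3 -c "
from h import *
rel((.677,.383,.0895),86.4)
p,d=manip.snapshot('top');crop(p,120,110,250,260,'t12.png',4)
"
```

```text
t 11.82 tcp [0.6256 0.3901 0.0887] yaw 86.07 F [-0.05  1.32 -0.74] gap 0.245 q6 0.48
delta [-0.0089  0.1294 -0.0019] twist -0.011
```

View pics/t12.png

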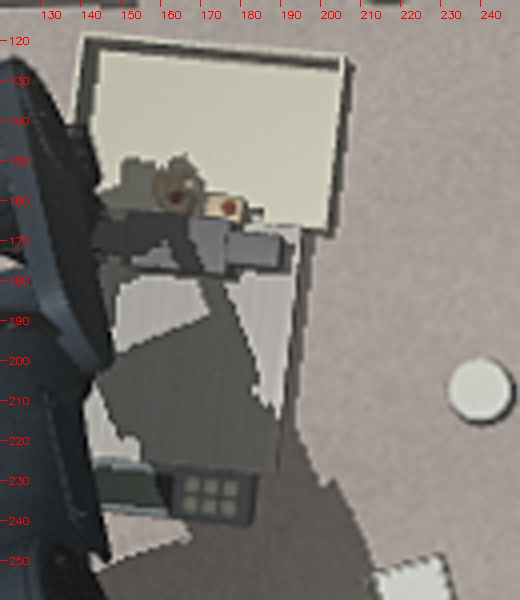

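Call:
move_arm(deltas=[[0, 0.02, 0, 0, 5], [0, 0.045, 0, 0, 5], [0, 0.07, 0, 0, 5], [0, 0.095, 0, 0, 5], [0, 0.12, 0, 0, 5], [0, 0.135, 0, 0, 5], [0, 0.14, 0, 0, 5], [0, 0.14, 0, 0, 5]])

```text
t: 12.53
tcp_pos: [0.6804, 0.3864, 0.0885]
tool_rot: [0.731, 0.683, -0.0, -0.0]
force: [0.0, 0.6, -0.2]
finger_gap: 0.246
```

```bash
python3 -c "
from h import *
rel((.677,.383,.18),86.4)
p,d=manip.snapshot('top');crop(p,120,110,250,260,'t13.png',4)
p,d=manip.snapshot('side');crop(p,90,190,290,340,'s13.png',4)
"
```

```text
t 12.53 tcp [0.6804 0.3864 0.0885] yaw 86.08 F [ 0.03  0.59 -0.22] gap 0.246 q6 0.44
delta [-0.009  -0.008  -0.2287] twist -0.011
```

View pics/t13.png

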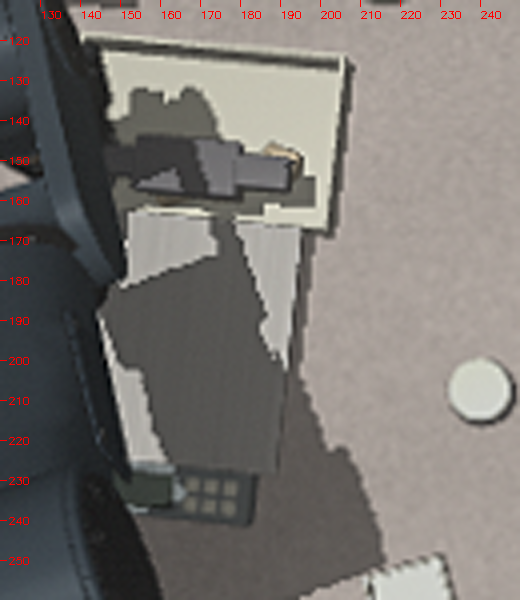

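View pics/s13.png

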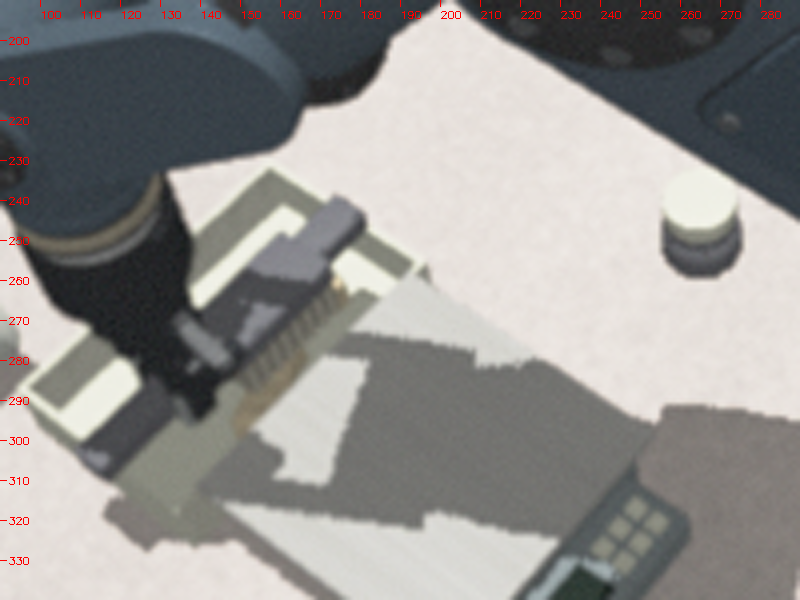

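Call:
move_arm(deltas=[[0, 0, -0.03, 0, 5], [0, 0, -0.07, 0, 5], [0, 0, -0.13, 0, 5], [0, 0, -0.2, 0, 5], [0, 0, -0.26, 0, 5], [0, -0.06, -0.3, 0, 5], [0, -0.14, -0.3, 0, 5], [0, -0.22, -0.3, 0, 5]])

```text
t: 13.3
tcp_pos: [0.5925, 0.3929, 0.212]
tool_rot: [0.731, 0.682, 0.003, 0.001]
force: [-1.4, 0.9, -1.8]
finger_gap: 0.245
```

```bash
python3 -c "
from h import *
rel((.677,.383,.18),86.4)
p,d=manip.snapshot('top');crop(p,120,110,250,260,'t14.png',4)
p,d=manip.snapshot('side');crop(p,90,190,290,340,'s14.png',4)
"
```

```text
t 13.3 tcp [0.5925 0.3929 0.212 ] yaw 86.06 F [-1.44  0.9  -1.77] gap 0.245 q6 0.5
delta [-0.0103  0.212   0.081 ] twist -0.012
```

View pics/t14.png

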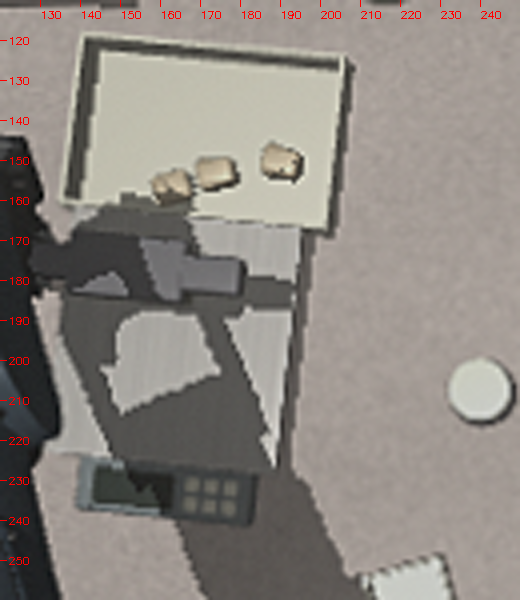

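View pics/s14.png

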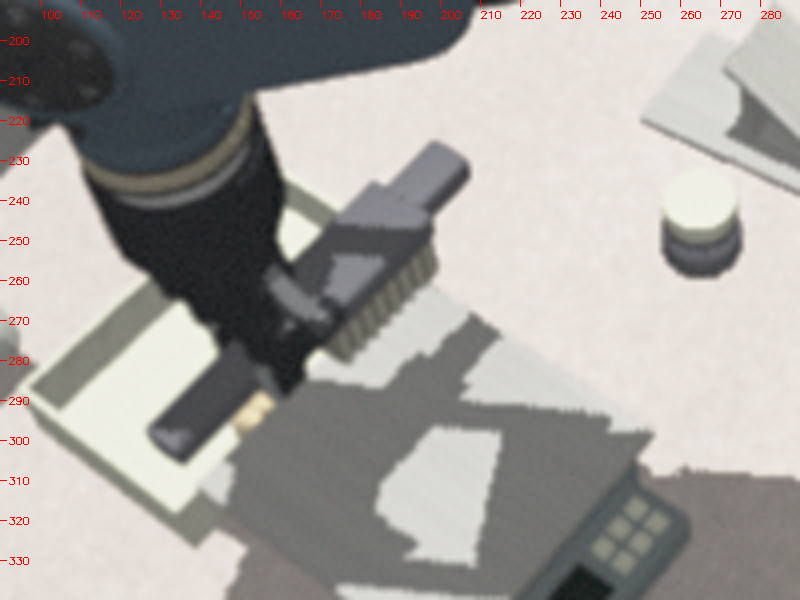

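```bash
python3 -c "
from h import *
np.set_printoptions(precision=4,suppress=True)
p,d=manip.snapshot('top');X=cloud('top',d)
for uv in [(158,156),(160,156),(162,156),(164,156),(170,153),(174,152),(188,150),(190,150),(150,140)]: print(uv,X[uv[1],uv[0]],X[uv[1]-2,uv[0]])
print(atz('top',[(161.5,156.5),(172.5,152.5),(189,150)],.02)-[.7086,.3241,0])
print('side now, stand target'); rel((.5675,-.2742,.25),77.8)
"
```

```text
(158, 156) [0.6722 0.364  0.0276] [0.6793 0.366  0.0212]
(160, 156) [0.6717 0.3572 0.0311] [0.6789 0.3591 0.0243]
(162, 156) [0.6721 0.3515 0.0297] [0.6784 0.3523 0.0279]
(164, 156) [0.673  0.3466 0.0251] [0.6793 0.3473 0.0234]
(170, 153) [0.6822 0.3288 0.0262] [0.689  0.33   0.0217]
(174, 152) [0.6859 0.3174 0.0238] [0.6913 0.317  0.0269]
(188, 150) [0.6925 0.2754 0.0256] [0.6986 0.2757 0.0253]
(190, 150) [0.6934 0.2702 0.0214] [0.6986 0.2696 0.026 ]
(150, 140) [ 0.7261  0.3988 -0.0018] [0.731  0.3975 0.0045]
[[-0.0364  0.0312  0.02  ]
 [-0.0236 -0.0014  0.02  ]
 [-0.015  -0.0507  0.02  ]]
side now, stand target
t 13.45 tcp [0.5887 0.3931 0.2099] yaw 86.27 F [ 0.65 -1.32 -0.96] gap 0.241 q6 0.5
delta [-1.6683  0.0556 -0.0989] twist 0.296
```

Call:
move_arm(deltas=[[-0.04, 0, -0.03, 0, 5], [-0.12, 0.0, -0.06, 0.03, 5], [-0.21, 0.01, -0.09, 0.06, 5], [-0.3, 0.01, -0.1, 0.1, 5], [-0.39, 0.01, -0.1, 0.14, 5], [-0.48, 0.02, -0.1, 0.18, 5], [-0.57, 0.02, -0.1, 0.22, 5], [-0.66, 0.02, -0.1, 0.25, 5]])

```text
t: 14.12
tcp_pos: [0.5836, 0.1266, 0.2499]
tool_rot: [0.772, 0.635, 0.001, 0.001]
force: [1.2, -0.2, -1.8]
finger_gap: 0.248
```

```bash
python3 -c "
from h import *
rel((.568,-.2742,.25),77.8)"
```

```text
t 14.12 tcp [0.5836 0.1266 0.2499] yaw 78.88 F [ 1.18 -0.17 -1.82] gap 0.248 q6 0.22
delta [-9.907e-01  1.549e-01 -2.000e-04] twist 0.038
```

Call:
move_arm(deltas=[[-0.08, 0.01, 0, 0.01, 5], [-0.16, 0.02, 0, 0.02, 5], [-0.24, 0.035, 0, 0.03, 5], [-0.32, 0.05, 0, 0.04, 5], [-0.4, 0.06, 0, 0.04, 5], [-0.48, 0.07, 0, 0.04, 5], [-0.56, 0.085, 0, 0.04, 5], [-0.64, 0.1, 0, 0.04, 5]])

```text
t: 14.78
tcp_pos: [0.5733, -0.1327, 0.2498]
tool_rot: [0.778, 0.628, 0.0, 0.001]
force: [0.9, 1.2, -1.3]
finger_gap: 0.246
```

```bash
python3 -c "
from h import *
rel((.568,-.2742,.25),77.8)"
```

```text
t 14.78 tcp [ 0.5733 -0.1327  0.2498] yaw 77.78 F [ 0.89  1.23 -1.27] gap 0.246 q6 -0.2
delta [-3.485e-01  6.190e-02 -1.000e-04] twist -0.001
```

Call:
move_arm(deltas=[[-0.07, 0.01, 0, 0, 5], [-0.14, 0.02, 0, 0, 5], [-0.2, 0.03, 0, 0, 5], [-0.26, 0.045, 0, 0, 5], [-0.31, 0.055, 0, 0, 5], [-0.335, 0.06, 0, 0, 5], [-0.345, 0.06, 0, 0, 5], [-0.345, 0.06, 0, 0, 5]])

```text
t: 15.45
tcp_pos: [0.5669, -0.2711, 0.2489]
tool_rot: [0.779, 0.627, 0.0, 0.0]
force: [-0.3, -0.5, -1.4]
finger_gap: 0.247
```

```bash
python3 -c "
from h import *
rel((.568,-.2742,.16),77.8)
p,d=manip.snapshot('top');crop(p,325,140,455,255,'t15.png',5)
p,d=manip.snapshot('side');crop(p,270,60,400,180,'s15.png',5)
C=cal('wrist');p,d=manip.snapshot('wrist');np.savez('w15.npz',p=p,d=d,T=C[2]);crop(p,0,0,560,420,'w15.png',1)
"
```

```text
t 15.45 tcp [ 0.5669 -0.2711  0.2489] yaw 77.72 F [-0.31 -0.46 -1.4 ] gap 0.247 q6 -0.41
delta [-0.007   0.0043  0.2223] twist -0.003
```

View pics/t15.png

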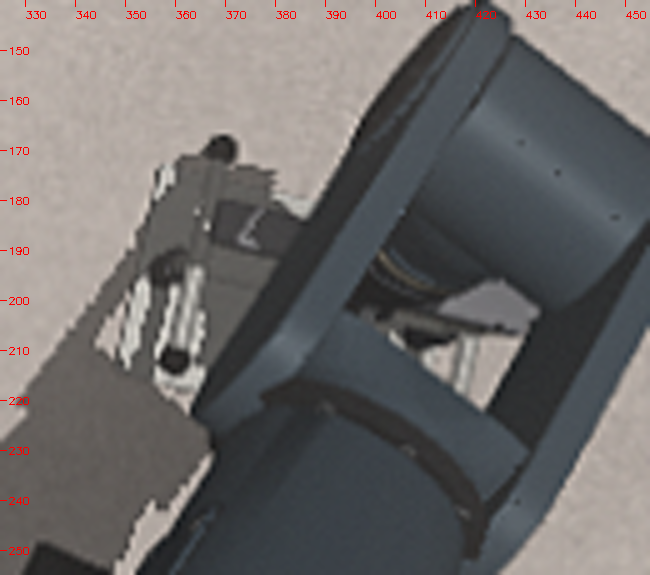

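View pics/s15.png

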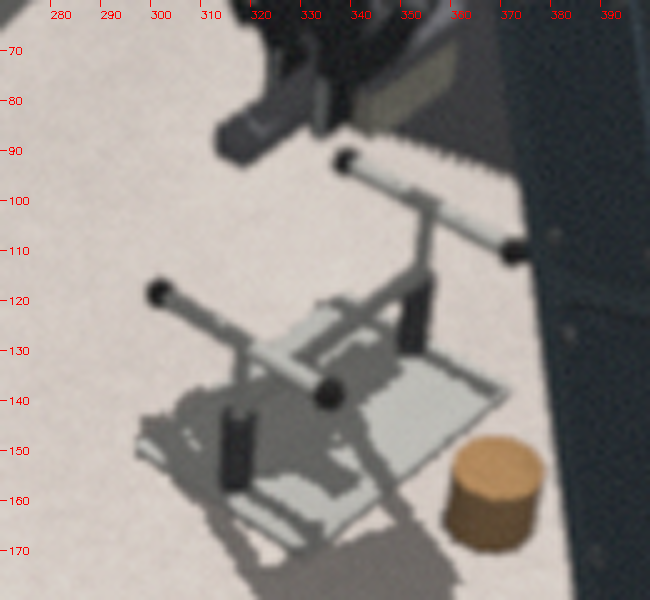

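View pics/w15.png

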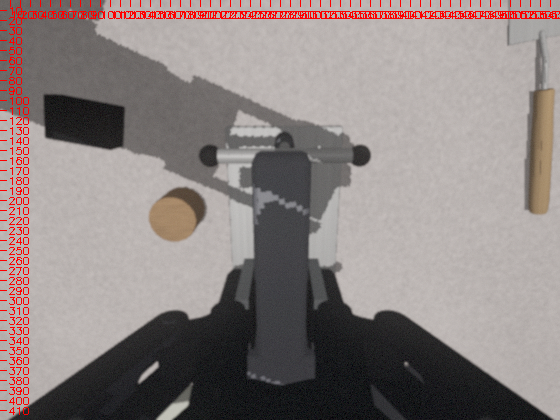

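```bash
python3 -c "
from h import *
np.set_printoptions(precision=4,suppress=True)
w=np.load('w15.npz');K,D,_=cal('wrist');C=(K,D,w['T'])
for z in (.1,.11,.1135,.117):
  q=atz('wrist',[(208.5,155.5),(361,155.5)],z,C);v=q[1]-q[0];print(z,q,np.linalg.norm(v),np.degrees(np.arctan2(v[1],v[0])))
X=cloud('wrist',w['d'],C)
print([X[155,c] for c in (208,225,235,345,361)])
m=(abs(X[...,2]-.115)<.02);P=X[152:162,218:248].reshape(-1,3);print(np.percentile(P[:,2],[50,80,90,95]))
# brush handle end
v=X[170:330,272:290].reshape(-1,3);ax=np.array([.2113,.9774]);s=v[:,:2]@ax;print('handle slope',np.polyfit(s,v[:,2],1)); 
for r in (150,152,154,156,158,160):print(r,X[r,281])
"
```

```text
0.1 [[ 0.5143 -0.2222  0.1   ]
 [ 0.6403 -0.2493  0.1   ]] 0.12886899255563955 -12.17302035590279
0.11 [[ 0.5168 -0.221   0.11  ]
 [ 0.6382 -0.2472  0.11  ]] 0.12427736796245512 -12.173020355902786
0.1135 [[ 0.5176 -0.2206  0.1135]
 [ 0.6375 -0.2465  0.1135]] 0.12267029935484056 -12.173020355902787
0.117 [[ 0.5185 -0.2202  0.117 ]
 [ 0.6368 -0.2458  0.117 ]] 0.12106323074722611 -12.173020355902764
[array([ 0.5196, -0.2191,  0.1228]), array([ 0.5319, -0.2223,  0.1195]), array([ 0.5397, -0.2238,  0.1204]), array([ 0.6241, -0.2422,  0.1193]), array([ 0.6358, -0.2443,  0.1222])]
[0.1191 0.1199 0.1202 0.1205]
handle slope [0.0217 0.2664]
150 [ 0.5795 -0.2092  0.2485]
152 [ 0.5795 -0.2093  0.2532]
154 [ 0.5795 -0.2092  0.2585]
156 [ 0.5795 -0.2095  0.2615]
158 [ 0.5793 -0.2102  0.2611]
160 [ 0.5792 -0.2106  0.2632]
```

Call:
move_arm(deltas=[[-0.003, 0.002, 0.03, 0, 5], [-0.006, 0.003, 0.08, 0, 5], [-0.006, 0.003, 0.13, 0, 5], [-0.006, 0.003, 0.18, 0, 5], [-0.006, 0.003, 0.22, 0, 5], [-0.006, 0.003, 0.25, 0, 5], [-0.006, 0.003, 0.265, 0, 5], [-0.006, 0.003, 0.27, 0, 5]])

```text
t: 16.27
tcp_pos: [0.5671, -0.2719, 0.1392]
tool_rot: [0.778, 0.628, -0.0, -0.001]
force: [0.0, -0.5, -0.2]
finger_gap: 0.242
```

```bash
python3 -c "
from h import *
rel((.568,-.2742,.1232),77.8)
p,d=manip.snapshot('side');crop(p,270,60,400,180,'s16.png',5)
"
```

```text
t 16.27 tcp [ 0.5671 -0.2719  0.1392] yaw 77.84 F [ 0.04 -0.49 -0.25] gap 0.242 q6 -0.41
delta [-0.0051  0.0035  0.04  ] twist 0.001
```

View pics/s16.png

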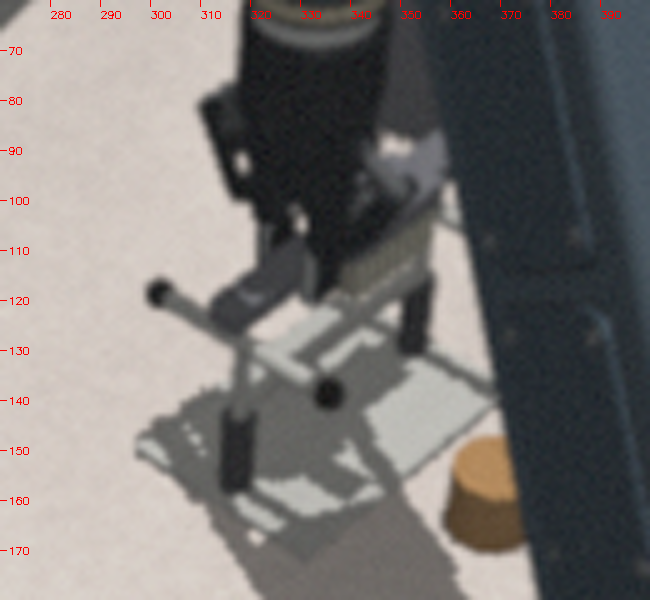

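Call:
move_arm(deltas=[[-0.005, 0.003, 0.004, 0, 5], [-0.005, 0.003, 0.008, 0, 5], [-0.005, 0.003, 0.012, 0, 5], [-0.005, 0.003, 0.016, 0, 5], [-0.005, 0.003, 0.02, 0, 5], [-0.005, 0.003, 0.024, 0, 5], [-0.005, 0.003, 0.027, 0, 5], [-0.005, 0.003, 0.03, 0, 5]], force=30)

```text
t: 16.98
tcp_pos: [0.5683, -0.2751, 0.1286]
tool_rot: [0.778, 0.628, -0.0, -0.0]
force: [-0.5, -0.2, -1.4]
finger_gap: 0.243
```

```bash
python3 -c "
from h import *
rel((.568,-.2742,.1232),77.8)"
```

```text
t 16.98 tcp [ 0.5683 -0.2751  0.1286] yaw 77.8 F [-0.54 -0.16 -1.36] gap 0.243 q6 -0.41
delta [ 0.002  -0.0011  0.0135] twist -0.0
```

Call:
move_arm(deltas=[[0, 0, 0.002, 0, 5], [0, 0, 0.004, 0, 5], [0, 0, 0.005, 0, 5], [0, 0, 0.006, 0, 5], [0, 0, 0.007, 0, 5], [0, 0, 0.008, 0, 5], [0, 0, 0.008, 0, 5], [0, 0, 0.008, 0, 5]], force=25)

```text
t: 17.65
tcp_pos: [0.5683, -0.2751, 0.1255]
tool_rot: [0.778, 0.628, 0.0, 0.0]
force: [-0.9, -0.1, -1.5]
finger_gap: 0.245
```

```bash
python3 -c "
from h import *
rel((.568,-.2742,.1232),77.8)"
```

```text
t 17.65 tcp [ 0.5683 -0.2751  0.1255] yaw 77.8 F [-0.9  -0.13 -1.49] gap 0.245 q6 -0.41
delta [ 0.002  -0.0012  0.0058] twist -0.0
```

Call:
move_arm(deltas=[[0, 0, 0.002, 0, 5], [0, 0, 0.003, 0, 5], [0, 0, 0.004, 0, 5], [0, 0, 0.005, 0, 5], [0, 0, 0.006, 0, 5], [0, 0, 0.006, 0, 5], [0, 0, 0.006, 0, 5], [0, 0, 0.006, 0, 5]])

```text
t: 18.32
tcp_pos: [0.5683, -0.275, 0.1231]
tool_rot: [0.778, 0.628, -0.0, -0.0]
force: [0.1, 0.4, -2.4]
finger_gap: 0.253
```

```bash
python3 -c "
from h import *
rel((.568,-.2742,.1232),77.8)
p,d=manip.snapshot('side');crop(p,270,60,400,180,'s18.png',5)"
```

```text
t 18.32 tcp [ 0.5683 -0.275   0.1231] yaw 77.8 F [ 0.1   0.39 -2.35] gap 0.253 q6 -0.41
delta [ 0.0019 -0.0011 -0.0002] twist 0.0
```

View pics/s18.png

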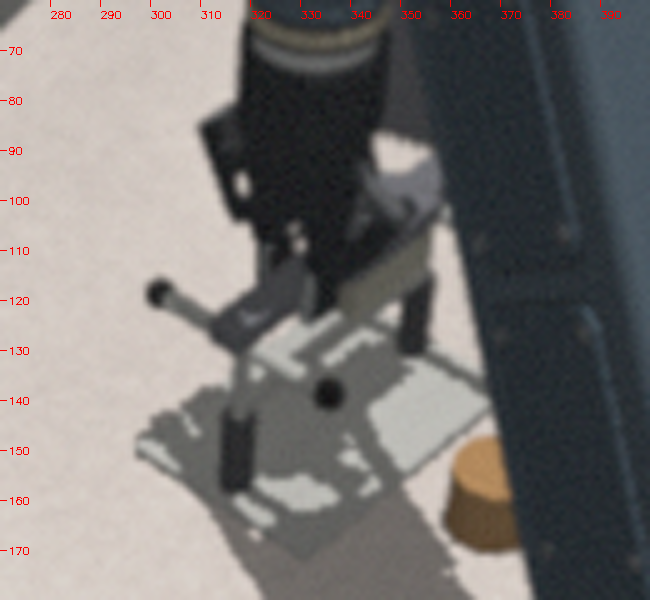

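Call:
move_arm(deltas=[[0, 0, 0.001, 0, 5], [0, 0, 0.002, 0, 5], [0, 0, 0.003, 0, 5], [0, 0, 0.004, 0, 5], [0, 0, 0.005, 0, 5], [0, 0, 0.005, 0, 5], [0, 0, 0.005, 0, 5], [0, 0, 0.005, 0, 5]])

```text
t: 19.03
tcp_pos: [0.5684, -0.2752, 0.1226]
tool_rot: [0.778, 0.628, 0.0, 0.0]
force: [-2.3, 0.9, 8.6]
finger_gap: 0.243
```

```bash
python3 -c "
from h import *
rel((.568,-.2742,.1232),77.8)
C=cal('wrist');p,d=manip.snapshot('wrist');X=cloud('wrist',d,C)
v=X[180:260,272:290].reshape(-1,3);ax=np.array([.2113,.9774]);s=v[:,:2]@ax;print('handle slope',np.polyfit(s,v[:,2],1),np.median(v[:,2]))
crop(p,0,0,560,420,'w19.png',1)"
```

```text
t 19.03 tcp [ 0.5684 -0.2752  0.1226] yaw 77.81 F [-2.34  0.94  8.65] gap 0.243 q6 -0.41
delta [ 0.0022 -0.0014 -0.0015] twist 0.0
handle slope [0.0776707  0.14637589] 0.13756925432953482
```

View pics/w19.png

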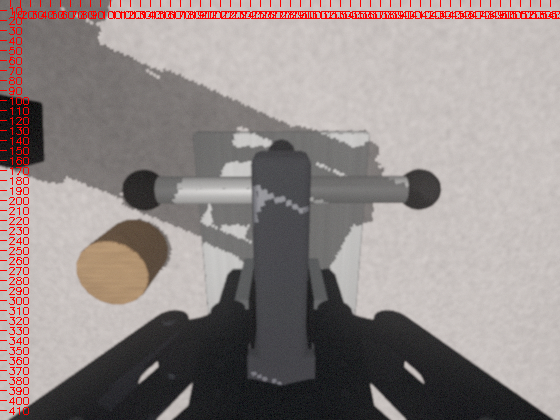

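```bash
python3 -c "
from h import *
np.set_printoptions(precision=4,suppress=True)
rel((.568,-.2742,.1232),77.8)
C=cal('wrist');p,d=manip.snapshot('wrist');X=cloud('wrist',d,C)
for r in range(150,350,10): print(r,[X[r,c].round(4).tolist() for c in (262,281,300)], X[r,281][:2]@[.2113,.9774])
print('rail',[X[r,220].round(4) for r in (180,185,190,195)],[X[r,350].round(4) for r in (180,185,190,195)])
p,d=manip.snapshot('side');X=cloud('side',d);crop(p,290,60,400,150,'s19.png',7)
"
```

```text
t 19.08 tcp [ 0.5684 -0.2752  0.1226] yaw 77.81 F [-3.25  0.79  7.88] gap 0.241 q6 -0.41
delta [ 0.0022 -0.0014 -0.0015] twist 0.0
150 [[0.5641, -0.2288, 0.008], [0.5794, -0.224, 0.0621], [0.5915, -0.2346, 0.0089]] -0.09646950691948528
160 [[0.5741, -0.2152, 0.1367], [0.5807, -0.2167, 0.1362], [0.5873, -0.2178, 0.1377]] -0.08907024008993282
170 [[0.5734, -0.2185, 0.1376], [0.58, -0.2201, 0.1368], [0.5867, -0.2215, 0.137]] -0.09257023541313618
180 [[0.5726, -0.2221, 0.1377], [0.5793, -0.2235, 0.1376], [0.586, -0.225, 0.1373]] -0.0960548840980088
190 [[0.5717, -0.2257, 0.1377], [0.5785, -0.227, 0.1382], [0.5852, -0.2287, 0.1372]] -0.09961361825755259
200 [[0.571, -0.2291, 0.1386], [0.5776, -0.2311, 0.1368], [0.5845, -0.2323, 0.1377]] -0.1038153908081878
210 [[0.57, -0.2331, 0.1377], [0.5769, -0.2346, 0.1377], [0.5838, -0.2357, 0.1388]] -0.10742181244537097
220 [[0.5691, -0.2369, 0.138], [0.5761, -0.2382, 0.1384], [0.583, -0.2402, 0.1371]] -0.11113214804406621
230 [[0.5682, -0.2407, 0.1382], [0.5751, -0.2428, 0.1367], [0.5822, -0.2438, 0.138]] -0.11579503518119033
240 [[0.5672, -0.245, 
[... 738 characters left out ...]
.2751, 0.1383], [0.5677, -0.2771, 0.1377], [0.5754, -0.2787, 0.1378]] -0.1509215818999728
320 [[0.559, -0.2801, 0.1379], [0.5667, -0.2819, 0.1377], [0.5745, -0.283, 0.1386]] -0.1558184989878101
330 [[0.5577, -0.2855, 0.1372], [0.5655, -0.2871, 0.1373], [0.5733, -0.2894, 0.1366]] -0.1611302394860487
340 [[0.5567, -0.2898, 0.1381], [0.5645, -0.292, 0.1375], [0.5725, -0.2934, 0.1378]] -0.16612732911945527
rail [array([ 0.5531, -0.2228,  0.1174]), array([ 0.5528, -0.2247,  0.1185]), array([ 0.5524, -0.2266,  0.1193]), array([ 0.552 , -0.2285,  0.12  ])] [array([ 0.607 , -0.2347,  0.1162]), array([ 0.6061, -0.236 ,  0.1194]), array([ 0.606 , -0.2385,  0.1182]), array([ 0.6054, -0.2401,  0.12  ])]
```

View pics/s19.png

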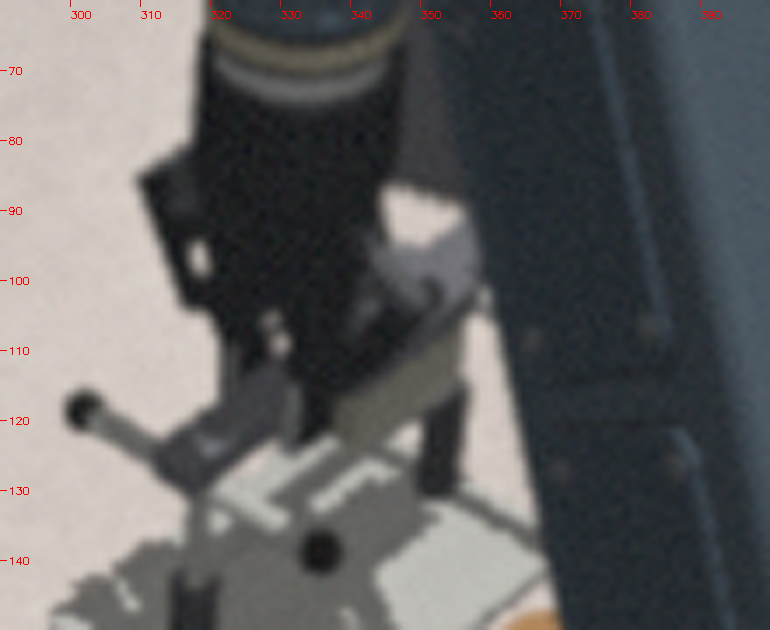

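Call:
move_arm(deltas=[[0, 0, -0.001, 0, 5], [0, 0, -0.002, 0, 5], [0, 0, -0.002, 0, 30], [0, 0, -0.002, 0, 35], [0, 0, -0.002, 0, 40], [0, 0, -0.002, 0, 45], [0, 0, -0.002, 0, 50], [0, 0, -0.002, 0, 50]], force=20)

```text
t: 19.85
tcp_pos: [0.5683, -0.2751, 0.1217]
tool_rot: [0.778, 0.628, -0.0, -0.0]
force: [0.0, 0.3, 0.1]
finger_gap: 0.502
```

```bash
python3 -c "
from h import *
rel((.568,-.2742,.2232),77.8)
p,d=manip.snapshot('wrist');crop(p,0,0,560,420,'w20.png',1)"
```

```text
t 19.85 tcp [ 0.5683 -0.2751  0.1217] yaw 77.8 F [0.02 0.33 0.14] gap 0.502 q6 -0.41
delta [ 0.002  -0.0012 -0.2538] twist 0.0
```

View pics/w20.png

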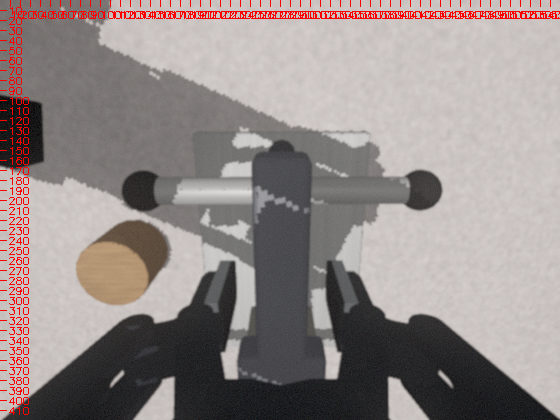

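The jaws are open with even gaps, and the brush hasn't moved. I'll lift straight up.

Call:
move_arm(deltas=[[0, 0, -0.01, 0, 50], [0, 0, -0.04, 0, 50], [0, 0, -0.09, 0, 50], [0, 0, -0.16, 0, 50], [0, 0, -0.24, 0, 50], [0, 0, -0.32, 0, 50], [0, 0, -0.4, 0, 50], [0, 0, -0.45, 0, 50]])

```text
t: 20.57
tcp_pos: [0.5693, -0.2757, 0.3073]
tool_rot: [0.778, 0.628, 0.001, 0.003]
force: [0.3, -0.9, 0.3]
finger_gap: 0.5
```

Call:
move_arm(deltas=[[0.06, 0, 0, 0, 50], [0.14, 0, 0, 0, 50], [0.22, 0, 0, 0, 50], [0.3, 0, 0, 0, 50], [0.38, 0, 0, 0, 50], [0.45, 0, 0, 0, 50], [0.5, 0, 0, 0, 50], [0.5, 0, 0, 0, 50]])

```text
t: 21.23
tcp_pos: [0.6109, -0.0753, 0.3033]
tool_rot: [0.777, 0.63, 0.001, -0.0]
force: [-0.0, 0.1, 0.1]
finger_gap: 0.503
```

```bash
python3 -c "
from h import *
np.set_printoptions(precision=4,suppress=True)
rel((.568,-.2742,.2232),77.8)
p,d=manip.snapshot('top');crop(p,120,110,280,260,'t21b.png',3);crop(p,335,150,435,255,'t21.png',6);X=cloud('top',d)
o=np.array([.5602,-.3104]);ex=np.array([.9774,-.2113]);ey=np.array([.2113,.9774])
V=X[...,:2]-o;Q=np.stack([V@ex,V@ey,X[...,2]],-1)
m=(abs(Q[...,0])<.009)&(abs(Q[...,1])<.095)&(Q[...,2]>.125);q=Q[m];print(len(q),np.polyfit(q[:,1],q[:,2],1),q[:,1].min(),q[:,1].max())
for a,b in((-.095,-.065),(-.06,.005),(.015,.095)):
  s=Q[(abs(Q[...,0])<.04)&(Q[...,1]>a)&(Q[...,1]<b)&(Q[...,2]>.128)];print(a,s[:,0].min(),s[:,0].max(),s[:,0].mean(),np.median(s[:,2]))
p,d=manip.snapshot('side');crop(p,290,60,400,150,'s21.png',7)"
```

```text
t 21.23 tcp [ 0.6109 -0.0753  0.3033] yaw 78.06 F [-0.01  0.14  0.12] gap 0.503 q6 -0.1
delta [-0.5091 -0.0024  0.1993] twist 0.009
443 [-0.0016  0.1368] -0.09341079494313898 0.094230546036938
-0.095 -0.013564193320006536 0.011287184414007221 -0.0016177747570669588 0.1366044319560773
-0.06 -0.021534928636646723 0.02033928050526146 -0.0016434856159914155 0.13651813009864622
0.015 -0.01257601120249819 0.010132844127498337 -0.001644368754233708 0.1364140855552365
```

View pics/t21.png

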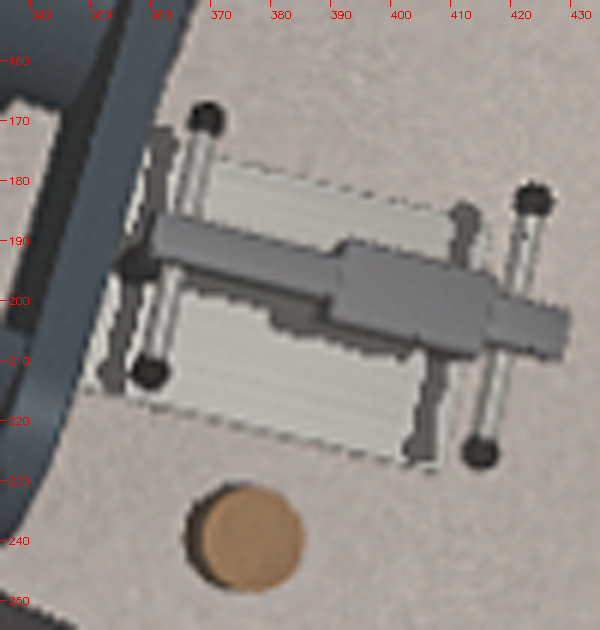

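View pics/s21.png

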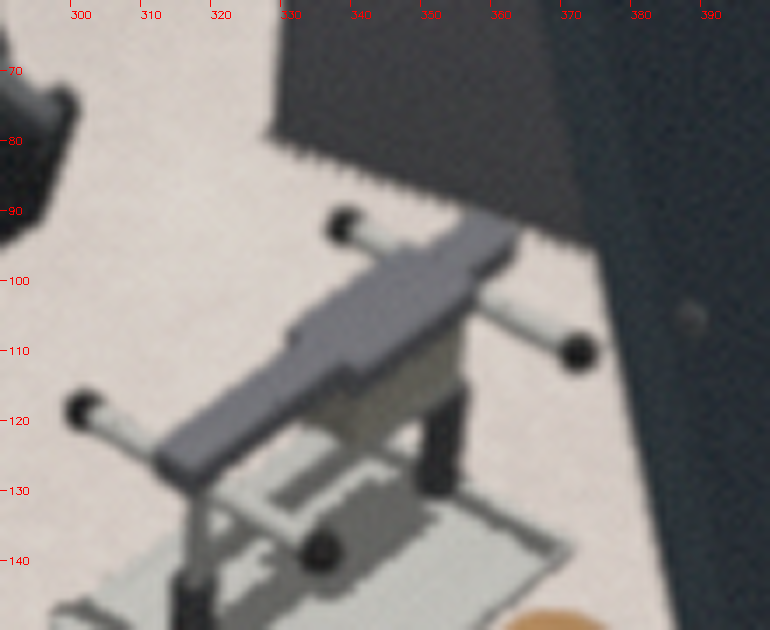

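View pics/t21b.png

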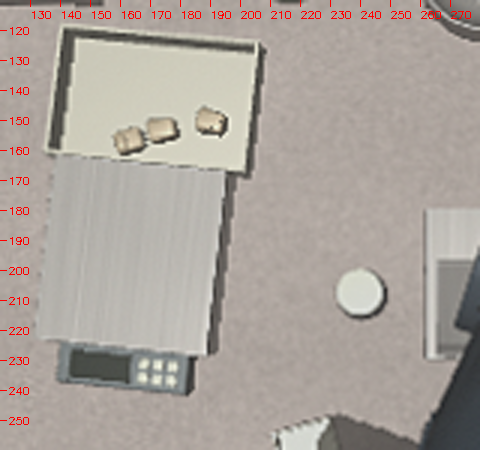

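The brush lies level and square on both rails, and its centre is about 2 mm off the stand's middle along the rails. All three bones are in the tray and the bystanders are in place, so I'm handing in.

```bash
python3 -c "
from station import manip
print(manip.sign_off())"
```

```text
the job is handed in; nothing more can be done
None
```

The job is done and handed in at about 21 s of the 58 s allowed. The hand-in reports no verdict, so what follows is from my own checks.

- **Brush:** I gripped it by the handle and levelled it by dragging the bristles lightly on the free bench, at about 11 N.
- **Sweep:** One pass took all three offcuts into the scrap tray, with the brush still held. The last top view shows all three in the tray and the plate empty. Depth taken just after the sweep put their top faces about 20 to 30 mm above the bench. I saw no sign of the fingers touching them.
- **Placing:** I lowered the brush onto the rails by feel, with about 9 N showing at the wrist on contact, then opened the jaws and lifted clear.
- **Final position:** Depth from the top camera puts the brush level within about 0.002 rad and square to the rails. It is about 2 mm off the middle along the rails and within 1–2 mm of mid-gap. The nose is on one rail and the handle on the other, with the bristles hanging free.
- **Bystanders:** The tub and tape show where they were in the last views. The dish and gauge were not fully in view, but nothing came near them.

Three measurements disagreed slightly:
- **Brush tilt:** a straight-line fit to the wrist camera's depth of the handle gave between -0.05 and +0.08 rad. Row-by-row readings, the side view and the final top view all showed it level.
- **Plate yaw:** readings of the plate's edges differed by up to 3 degrees, so I used -3.6 degrees.
- **Brush top height:** the top camera put it about 1 mm lower than the wrist camera did.

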